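# Make up the extraction kit and the staining kit

### The job

Make up two kits from the stock on the lab bench. The extraction kit goes in the blue tray: the orange tube rack in the long pocket, the white-capped amber bottle in the smaller pocket and the green-lidded jar in the larger one; the staining kit goes in the white tray: the red-capped amber bottle in the smaller pocket and the yellow-lidded jar in the larger one. Set each thing down upright on its pocket's floor without dropping it or tipping it over, and do not disturb the black-capped bottle, the tip box and the tube stand.

Things in the scene. Friction and masses are not known exactly. Their poses are not given: they have to be found in the camera images.
- tray_large: Blue fixed tray, 152 (x) by 154 (y) mm. Walls and partitions 4 mm thick, 18 mm high; pocket floors 3 mm above the bench. Origin: centre of the underside, z up. Pockets, sizes x by y: long one for the rack, 70 by 146 mm, centre (+37, 0) mm; larger one for the jar, 70 by 82 mm, centre (-37, -32) mm; smaller one for the bottle, 70 by 60 mm, centre (-37, +43) mm.
- tray_small: White fixed tray, 78 (x) by 154 (y) mm. Walls and partition 4 mm thick, 18 mm high; pocket floors 3 mm above the bench. Origin: centre of the underside, z up. Pockets, sizes x by y: larger one for the jar, 70 by 82 mm, centre (0, -32) mm; smaller one for the bottle, 70 by 60 mm, centre (0, +43) mm.
- rack_mid (a point): Orange microtube rack, an upright open grid of 2 x 6 square cells, 42 mm (its x) by 118 mm (its y) by 56 mm tall, about 0.1 kg. Belongs in the blue tray. Grip it across its 42 mm width, above half height, to stay clear of the tray walls. This point is its centre (28 mm above its underside); z is up.
- bottle_white_mid (a point): Small amber glass bottle with a white screw cap, standing: body 40 mm diameter up to 62 mm, shoulder, cap 29 mm diameter, 88 mm tall in all, about 0.1 kg, with a white paper band. Belongs in the blue tray. This point is on its axis half-way up (44 mm above its underside); z is up.
- jar_green_mid (a point): Small white plastic jar with a green screw lid, standing: plain cylinder 54 mm diameter, 76 mm tall, about 0.12 kg. Belongs in the blue tray. This point is on its axis half-way up (38 mm above its underside); z is up.
- bottle_red_mid (a point): Small amber glass bottle with a red screw cap, standing: body 40 mm diameter up to 62 mm, shoulder, cap 29 mm diameter, 88 mm tall in all, about 0.1 kg, with a white paper band. Belongs in the white tray. This point is on its axis half-way up (44 mm above its underside); z is up.
- jar_yellow_mid (a point): Small white plastic jar with a yellow screw lid, standing: plain cylinder 54 mm diameter, 76 mm tall, about 0.12 kg. Belongs in the white tray. This point is on its axis half-way up (38 mm above its underside); z is up.
- bottle_black_mid (a point): Small amber glass bottle with a black screw cap, standing: body 40 mm diameter up to 62 mm, shoulder, cap 29 mm diameter, 88 mm tall in all, about 0.1 kg, with a white paper band. Not wanted: it stays where it stands among the stock. This point is on its axis half-way up (44 mm above its underside); z is up.
- tip_box_mid (a point): Bystander: closed pipette tip box, green base and yellow lid, 82 mm (its x) by 120 mm (its y) by 66 mm tall, loose. This point is its centre, 33 mm above the bench; z is up.
- tube_stand_mid (a point): Bystander: steel wire stand with six blue-capped clear conical tubes, 74 mm (its x) by 154 mm (its y) by 114 mm tall, loose. This point is its centre, 57 mm above the bench; z is up.
Mind the look-alikes: they are no part of the job. Leave any pink or purple look-alike of the part that bears jar_green_mid alone.

How it is judged:
By the outcome, as a careful person would: the job done as asked, in the order asked, and still so for the second after the job is handed in, with the robot touching nothing.
It also fails if it takes over 128 s, if anything falls off the work surface, if the arm or the gripper's body presses on something with over 40 N, if the wrist force passes 120 N, or if a joint passes its speed limit or range.

### The arm

A 6-joint arm with a two-finger parallel gripper is mounted at the origin on the work surface. World frame = base frame: x ahead of the robot, y to its left, z up, the work surface at z = 0. Lengths are in m, angles in rad, forces in N, time in s.
With the tool pointing down it reaches from about 0.35 to 0.8 m from the base axis. Payload 7.3 kg.
Tool frame: the origin (TCP) lies at the very end of the fingers, on their centre line; the grasp point (between the pads) lies 19 mm behind it; z points along the fingers, x is the direction in which the jaws open and shut, and the axes are right-handed (so a half turn about z gives the same grasp; the last joint's range is limited). The gripper opens to 85 mm and grips with 20 to 120 N. Pads are 22 mm wide; open, the fingers measure 114 mm over their backs; the gripper's body (76 mm by 85 mm) begins 54 mm behind the grasp point. The pads swing forward as they close: fully open they stand 13 mm farther back than shut.
Start: joints at [-1.345, 0.342, 1.524, -0, 1.275, -0.146], TCP at [0.191, -0.489, 0.2] pointing down, gripper open.
Joint ranges: [-2.53, 2.53], [-0.77, 2.02], [0.04, 2.7], [-1, 4.14], [0.28, 2.66], [-3.11, 3.11]. Speed limits (rad/s): [2.57, 2.57, 3.14, 3.14, 3.14, 3.14].

### API

Orientations are given as a unit quaternion [x, y, z, w].
In Python, from cell import ctrl gives the robot as it stands.
- The arm moves only by the tool step_arm, never from a script. Its argument "targets" is a list of rows, each a list of 6 numbers: the shift along the tool's x, y, z in m, then the turn, a rotation vector about the tool's x, y, z in rad. In form: [[x, y, z, wx, wy, wz], ...]. A call has exactly 8 rows; each row is the pose to reach, as a shift and turn from the pose commanded when the call began, along the tool's axes at that moment; what a row does not reach only later rows make up. A row lasts 1/8 s, in which the tool goes at most 62.5 mm and 10.7 degrees, less where a joint would pass 70% of its speed; a pose out of reach is approached as far as the arm can. A call with a gripper value outside its range is refused whole. "hand" is the opening, from 0 (shut) to 1 (fully open), set as the call begins (left out, the last holds). The fingers move at their own pace and stop on an object; "newtons" is the grip in N (left out, the last holds). Time passes only in rows, so rows that repeat a pose let the fingers close, or fill a call up. It gives the time, the measured TCP pose, the force and the opening at its end, in the units of the state.
- ctrl.get_state(): the state, without advancing time (a new reading comes with each control period).
- ctrl.read_camera(name): name is "scene" or "top" or "wrist"; returns (picture, depth): 420x560x3 uint8, red, green, blue; 420x560 float32, m along the optical axis (not along the pixel's ray), 0 where there is no reading.
- ctrl.calibration(name): a dict with "mtx" (3x3 intrinsics, pixels), "R" (3x3) and "t" (3): a world point X has camera coordinates R X + t; the wrist camera has in their place "mount" (4x4, takes a point from camera to tool coordinates, whose origin is the TCP and whose axes are the tool frame's). Camera axes: x right, y down, z forward; pixel columns grow to the right and rows downward; lengths in m; the calibration is good to about 2 mm. The wrist camera is an equidistant fisheye: a pixel r from the principal point sees the ray r / f radians off the axis. A picture is of the moment at which its call begins: read the wrist's pose just before it. calibration takes no time and is no camera call.
- ctrl.hand_in(): hands the job in, once; it reports no verdict.
The state is a dict: "clock": time; "joint_positions": joint angles; "qd": joint speeds; "tau": joint torques, N m; "position": TCP position; "orientation": TCP orientation; "wrist_force": force on the tool from outside, world axes, zero at the start; "ft_torque": the same for the moment, N m; "opening": opening from 0.0 (shut) to 1.0 (fully open).
Only numpy, scipy, OpenCV 4.12 (cv2) and the standard library are available. Lean on these libraries where they do the work, as an engineer would, in place of code of your own. Each camera call takes 0.05 s, during which the arm holds its last target.

## Working session

There is one attempt and no reset: what is moved stays moved. The work goes in short steps, Python scripts to look and compute and a tool call to move; the robot and the scene stay as the last step left them, time stands still between calls to the robot, and variables do not carry over. Pictures are saved under pics/ and viewed, and the job is handed in when it is done.

Besides the shell and the picture viewer there is one more tool, called after "Call:" in YAML: its name, and indented under it one key for each argument. step_arm: Moves the arm, as the interface text tells. Its arguments: {"type":"object","properties":{"targets":{"type":"array","items":{"type":"array","items":{"type":"number"}}},"hand":{"type":"number"},"newtons":{"type":"number"}},"required":["targets"]}

```bash
ls; mkdir -p pics
python3 - <<'E'
from cell import ctrl
import cv2
print(ctrl.get_state())
for n in("scene","top","wrist"):
    p,d=ctrl.read_camera(n); cv2.imwrite(f"pics/{n}0.png",p[:,:,::-1]); 
    import numpy as np; np.save(f"pics/{n}0d.npy",d)
    c=ctrl.calibration(n); print(n,c)
E
```

```text
pics
{'clock': 0.0, 'joint_positions': array([-1.34499712e+00,  3.42718095e-01,  1.52503013e+00,  4.05045263e-06,
        1.27540310e+00, -1.45999820e-01]), 'qd': array([ 0.00013956, -0.00030782, -0.00123846, -0.00063759, -0.00043578,
       -0.00140229]), 'tau': array([ 4.87307807e-04, -4.33671069e+01, -2.46012354e+01, -1.04469727e-04,
        7.82089628e-03,  7.54952708e-06]), 'position': array([ 0.19064716, -0.48867127,  0.19912383]), 'orientation': array([ 8.25618011e-01, -5.64228936e-01, -5.71299844e-04, -5.30073628e-04]), 'wrist_force': array([ 0.50113182, -0.33277554,  0.17470733]), 'ft_torque': array([0.01464194, 0.0427911 , 0.01710676]), 'opening': 0.9970866410266405}
scene {'mtx': array([[388.19179473,   0.        , 280.55096265],
       [  0.        , 388.19179473, 205.95854403],
       [  0.        ,   0.        ,   1.        ]]), 'R': array([[ 0.0445056 ,  0.9989512 , -0.01075904],
       [ 0.84020421, -0.04325488, -0.54054223],
       [-0.54044069,  0.01501737, -0.84124809]]), 't': array([-0.04304428, -0.49818658,  1.20490864])}
top {'mtx': array([[525.46522051,   0.        , 286.93127976],
       [  0.        , 525.46522051, 204.45283155],
       [  0.        ,   0.        ,   1.        ]]), 'R': array([[-0.02685181, -0.99963325,  0.00351451],
       [-0.99456676,  0.02636165, -0.10070763],
       [ 0.10057805, -0.0061996 , -0.99490986]]), 't': array([0.0089686 , 0.65064272, 1.37558003])}
wrist {'mtx': array([[325.1922621 ,   0.        , 278.24920952],
       [  0.        , 325.1922621 , 204.29124034],
       [  0.        ,   0.        ,   1.        ]]), 'mount': array([[ 9.99999330e-01, -1.60356313e-04, -1.14681218e-03,
         3.19356235e-04],
       [ 4.70038616e-04,  9.61316349e-01,  2.75446285e-01,
        -7.06276041e-02],
       [ 1.05827975e-03, -2.75446640e-01,  9.61315780e-01,
        -1.75198827e-01],
       [ 0.00000000e+00,  0.00000000e+00,  0.00000000e+00,
         1.00000000e+00]])}
```

View pics/scene0.png

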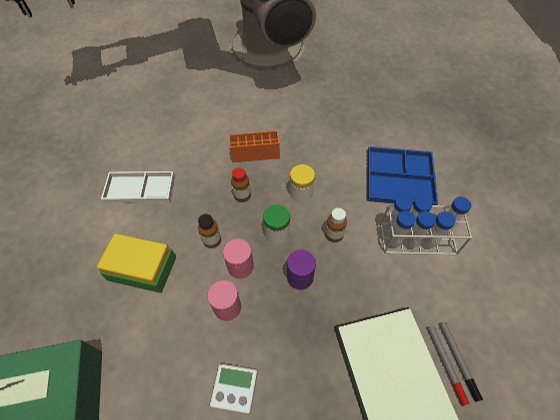

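View pics/top0.png

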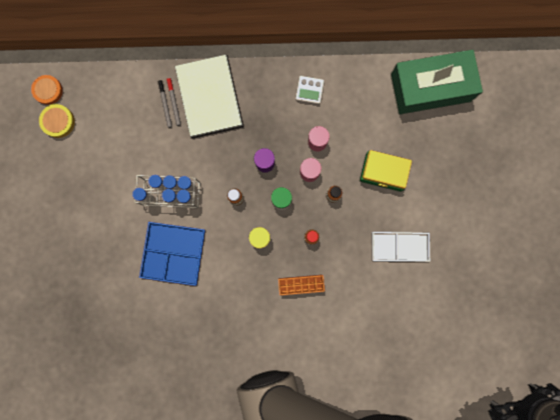

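View pics/wrist0.png

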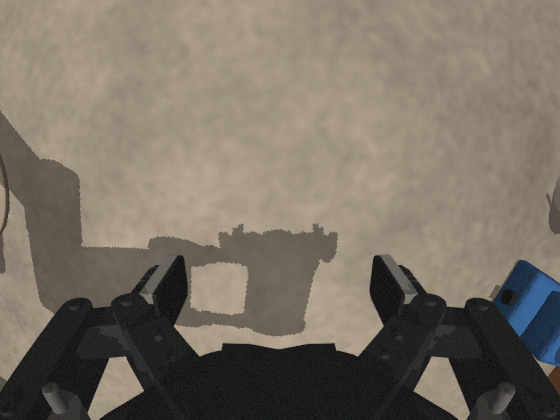

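The views show the blue tray on the left (+y) and the white tray on the right. The stock stands between them, with pink and purple look-alikes farther out. Next I measure positions.

```bash
cat > h.py <<'E'
import numpy as np, cv2
from scipy.spatial.transform import Rotation as Ro
from cell import ctrl
def ray(n,uv,z):
    c=ctrl.calibration(n); R,t,K=np.array(c['R']),np.array(c['t']),np.array(c['mtx'])
    uv=np.atleast_2d(uv).astype(float)
    d=np.c_[(uv[:,0]-K[0,2])/K[0,0],(uv[:,1]-K[1,2])/K[1,1],np.ones(len(uv))]@R
    o=-R.T@t
    s=(z-o[2])/d[:,2]
    return o+s[:,None]*d
def wray(uv,z,pos,quat):
    c=ctrl.calibration('wrist');K=np.array(c['mtx']);M=np.array(c['mount'])
    uv=np.atleast_2d(uv).astype(float)
    a=(uv-K[:2,2])/K[0,0]; r=np.linalg.norm(a,axis=1)+1e-9
    d=np.c_[a/r[:,None]*np.sin(r)[:,None],np.cos(r)]
    R=Ro.from_quat(quat).as_matrix()
    dw=d@M[:3,:3].T@R.T; o=R@M[:3,3]+pos
    return o+((z-o[2])/dw[:,2])[:,None]*dw
def hsv(img): return cv2.cvtColor(img,cv2.COLOR_RGB2HSV)
COL={'orange':((6,150,60),(14,255,255)),'white':((0,0,190),(180,40,255)),'green':((50,120,40),(75,255,255)),
'red':((0,170,90),(4,255,255)),'yellow':((24,150,120),(32,255,255)),'blue':((105,150,60),(120,255,255)),'purple':((130,100,40),(150,255,255)),'pink':((165,80,100),(180,255,255)),'black':((0,0,0),(180,120,45))}
def blobs(img,c,amin=30):
    m=cv2.inRange(hsv(img),*COL[c])
    cs,_=cv2.findContours(m,cv2.RETR_EXTERNAL,cv2.CHAIN_APPROX_NONE)
    return [k for k in cs if cv2.contourArea(k)>=amin]
E
python3 - <<'E'
from h import *
for n in('top','scene'):
    im=cv2.imread(f'pics/{n}0.png')[:,:,::-1].copy()
    for c in COL:
        for k in blobs(im,c,40 if n=='top' else 60):
            r=cv2.minAreaRect(k); e=cv2.minEnclosingCircle(k)
            if c=='black' and cv2.contourArea(k)>600: continue
            print(n,c,cv2.contourArea(k),np.round(r[0],1),np.round(r[1],1),round(r[2],1),'circ',np.round(e[0],1),round(e[1],1))
E
```

```text
top orange 702.5 [301.1 284.6] [17. 45.] 84.8 circ [301.4 285. ] 23.2
top orange 661.0 [46.5 89.5] [29.7 28.3] 45.0 circ [46.5 89.5] 15.5
top orange 273.0 [118.5  43. ] [  6.2 123.1] 88.5 circ [118.5  42. ] 61.5
top orange 273.5 [270.5  39.2] [  6.2 123.1] 88.3 circ [270.5  38. ] 61.5
top orange 254.0 [438.5  34.7] [  6.1 115.1] 88.3 circ [438.5  34. ] 57.5
top orange 77.5 [547.   32.5] [ 5. 24.] 90.0 circ [547.1  32. ] 12.1
top orange 18635.5 [279.5  20.5] [559.  41.] 0.0 circ [279.5  20.5] 280.3
top white 1235.5 [401. 246.] [56. 28.] -0.0 circ [401. 246.] 31.3
top white 65.5 [233.5 194.5] [9. 9.] 90.0 circ [233.1 194.2] 5.0
top white 518.5 [309.2  88.9] [24.3 23.5] 9.5 circ [309.4  89.1] 16.1
top white 358.5 [439.8  76.6] [14.2 44.4] 80.0 circ [439.6  75.8] 22.6
top white 3511.5 [207.6  94.9] [71.2 51.3] 77.5 circ [208.  95.] 43.2
top green 272.0 [281.  197.5] [19. 18.] 90.0 circ [281.  197.4] 9.8
top red 81.5 [312. 236.] [10. 10.] 90.0 circ [312.1 236.1] 5.5
top yellow 276.5 [259.  237.5] [19. 18.] 90.0 circ [259.1 237.5] 10.0
top yellow 1131.5 [387.  168.1] [44.1 27.4] 14.0 circ 
[... 2069 characters left out ...]
yellow 346.0 [302. 174.] [21.2 21.2] 45.0 circ [302. 174.] 12.0
scene blue 201.0 [446. 220.] [16. 16.] 90.0 circ [445.7 219.7] 9.0
scene blue 179.0 [462.1 204.3] [16.4 15.5] 66.8 circ [461.6 204.5] 8.8
scene blue 4041.5 [402.8 187.8] [69.1 80.4] 1.1 circ [399.5 187. ] 50.3
scene purple 858.5 [301. 269.] [38. 28.] 90.0 circ [300.2 269.1] 19.3
scene pink 935.5 [223.3 300.1] [40.1 30.1] 80.5 circ [225. 300.] 20.2
scene pink 862.5 [237.4 258.4] [39.4 28.2] 85.6 circ [238.6 258.1] 19.9
scene black 146.0 [473.1 389.4] [24.   7.8] 64.8 circ [473.  389.5] 12.4
scene black 377.5 [ 88.1 393. ] [22.2 52.2] 2.7 circ [ 88.8 393.6] 26.7
scene black 140.0 [205.  221.5] [13. 14.] 90.0 circ [205.4 221.5] 7.4
```

Run:
```python
from h import *
P=lambda n,u,z:np.round(ray(n,u,z)[0],4)
for nm,t,s,z in [('rack',(301.1,284.6),None,.056),('whitecap',(233.5,194.5),(338.5,211),.088),('green',(281,197.5),(276.5,214),.076),('red',(312,236),(238,172),.088),('yellow',(259,237.5),(302,174),.076),('black',(335,190.5),(205,219),.088),('purple',(263.5,157),None,.076),('pink1',(319,136),None,.076),('pink2',(311,168),None,.076),('wtray',(401,246),None,.015),('btray',(172.1,253.5),None,.018),('tipbox',(387,168.1),(131.3,255.5),.066)]:
    print(nm,P('top',t,z),P('scene',s,z) if s else '')
im=cv2.imread('pics/top0.png')[:,:,::-1].copy()
h=hsv(im)
k=max(blobs(im,'blue'),key=cv2.contourArea); b=cv2.boxPoints(cv2.minAreaRect(k)); print(b); print(np.round(ray('top',b,.018),4))
# white tray mask loose
m=((h[...,2]>150)&(h[...,1]<50)).astype(np.uint8); m[:225]=0;m[270:]=0;m[:,:360]=0;m[:,440:]=0
k=max(cv2.findContours(m,0,1)[0],key=cv2.contourArea); b=cv2.boxPoints(cv2.minAreaRect(k)); print(b);print(np.round(ray('top',b,.018),4))
m=cv2.inRange(h,(3,120,50),(16,255,255));m[:260]=0;m[310:]=0;m[:,:270]=0;m[:,335:]=0
k=max(cv2.findContours(m,0,1)[0],key=cv2.contourArea); b=cv2.boxPoints(cv2.minAreaRect(k)); print(b);print(np.round(ray('top',b,.056),4))
c=im[170:320,120:450];cv2.imwrite('pics/topcrop.png',cv2.resize(c[:,:,::-1],(792,360),interpolation=cv2.INTER_CUBIC))
```

```text
rack [ 0.4383 -0.0394  0.056 ] 
whitecap [0.6745 0.129  0.088 ] [0.6681 0.1296 0.088 ]
green [0.6649 0.0068 0.076 ] [0.6615 0.0063 0.076 ]
red [ 0.5622 -0.07    0.088 ] [ 0.5597 -0.0717  0.088 ]
yellow [0.5625 0.0662 0.076 ] [0.5631 0.0652 0.076 ]
black [ 0.678  -0.1331  0.088 ] [ 0.6732 -0.135   0.088 ]
purple [0.7729 0.0499 0.076 ] 
pink1 [ 0.8251 -0.0974  0.076 ] 
pink2 [ 0.7405 -0.0737  0.076 ] 
wtray [ 0.5318 -0.3128  0.015 ] 
btray [0.5282 0.3029 0.018 ] 
tipbox [ 0.7366 -0.2746  0.066 ] [ 0.7348 -0.2769  0.066 ]
[[139.86125 276.9017 ]
 [148.39305 221.44505]
 [204.37572 230.0578 ]
 [195.84392 285.51447]]
[[0.4683 0.3891 0.018 ]
 [0.616  0.3663 0.018 ]
 [0.5887 0.2157 0.018 ]
 [0.4415 0.2401 0.018 ]]
[[372. 231.]
 [430. 231.]
 [430. 261.]
 [372. 261.]]
[[ 0.5741 -0.2359  0.018 ]
 [ 0.57   -0.3923  0.018 ]
 [ 0.4896 -0.388   0.018 ]
 [ 0.4938 -0.2324  0.018 ]]
[[277.4676  277.7885 ]
 [323.047   273.8817 ]
 [324.55914 291.52356]
 [278.97974 295.43036]]
[[ 0.4574  0.0215  0.056 ]
 [ 0.4643 -0.0973  0.056 ]
 [ 0.4189 -0.0997  0.056 ]
 [ 0.4121  0.0187  0.056 ]]
```

View pics/topcrop.png

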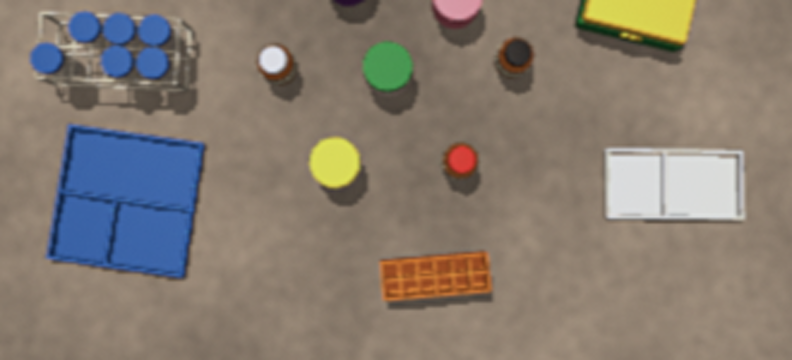

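```bash
cat > plan.py <<'E'
import sys; from h import *
F=np.array([.06,.2,.36,.52,.68,.82,.94,1])
def plan(wps):
    """wps: list of (x,y,z,phi_deg); one call each, relative to measured state"""
    s=ctrl.get_state(); p=np.array(s['position']); R=Ro.from_quat(s['orientation']).as_matrix(); ph=np.arctan2(R[1,0],R[0,0])
    print('t',round(s['clock'],2),'pos',np.round(p,4),'phi',round(np.degrees(ph),2),'F',np.round(s['wrist_force'],1),'open',round(s['opening'],3),'tilt',np.round(R[2,:2],4))
    for w in wps:
        d=np.array(w[:3])-p; t=np.radians(w[3]); dw=(t-ph+np.pi)%(2*np.pi)-np.pi
        c,sn=np.cos(ph),np.sin(ph)
        v=np.round([d[0]*c+d[1]*sn,d[0]*sn-d[1]*c,-d[2],0,0,-dw],4)
        rows=np.outer(F,v).round(4)
        print('final',v.tolist(),'len',round(np.linalg.norm(d),3), '!!' if max(np.linalg.norm(v[:3])*.16/.0625,abs(v[5])*.16/np.radians(10.7))>1 else '')
        print([[float(q) if q else 0 for q in r] for r in rows])
        p=p+np.array([c*v[0]+sn*v[1],sn*v[0]-c*v[1],-v[2]]); ph=ph-v[5]
E
python3 - <<'E'
from plan import *
plan([(.32,-.26,.2,-33),(.4365,-.08,.2,3)])
print(np.round(ray('top',[(137,207),(197,210)],0),3),np.round(ray('top',[(183.2,195.8),(139.5,194)],.114),3))
print(np.round(ray('scene',[(382,253),(468,250)],0),3),np.round(ray('scene',[(462,204),(403,205)],.114),3))
E
```

```text
t 0.15 pos [ 0.1907 -0.4888  0.1993] phi -68.7 F [-0.2  0.2 -0.2] open 0.995 tilt [-0.0011 -0.0001]
final [-0.1662, -0.2036, -0.0007, 0.0, 0.0, -0.6231] len 0.263 
[[-0.01, -0.0122, 0, 0, 0, -0.0374], [-0.0332, -0.0407, -0.0001, 0, 0, -0.1246], [-0.0598, -0.0733, -0.0003, 0, 0, -0.2243], [-0.0864, -0.1059, -0.0004, 0, 0, -0.324], [-0.113, -0.1384, -0.0005, 0, 0, -0.4237], [-0.1363, -0.167, -0.0006, 0, 0, -0.5109], [-0.1562, -0.1914, -0.0007, 0, 0, -0.5857], [-0.1662, -0.2036, -0.0007, 0, 0, -0.6231]]
final [-0.0003, -0.2144, 0.0, 0.0, 0.0, -0.6283] len 0.214 
[[0, -0.0129, 0, 0, 0, -0.0377], [-0.0001, -0.0429, 0, 0, 0, -0.1257], [-0.0001, -0.0772, 0, 0, 0, -0.2262], [-0.0002, -0.1115, 0, 0, 0, -0.3267], [-0.0002, -0.1458, 0, 0, 0, -0.4272], [-0.0002, -0.1758, 0, 0, 0, -0.5152], [-0.0003, -0.2015, 0, 0, 0, -0.5906], [-0.0003, -0.2144, 0, 0, 0, -0.6283]]
[[0.658 0.402 0.   ]
 [0.645 0.238 0.   ]] [[0.671 0.254 0.114]
 [0.679 0.364 0.114]]
[[0.722 0.225 0.   ]
 [0.725 0.407 0.   ]] [[0.681 0.363 0.114]
 [0.677 0.25  0.114]]
```

Call:
step_arm:
  targets:
    - [-0.01, -0.012, 0, 0, 0, -0.037]
    - [-0.033, -0.041, 0, 0, 0, -0.125]
    - [-0.06, -0.073, 0, 0, 0, -0.224]
    - [-0.086, -0.106, 0, 0, 0, -0.324]
    - [-0.113, -0.138, 0, 0, 0, -0.424]
    - [-0.136, -0.167, 0, 0, 0, -0.511]
    - [-0.156, -0.191, 0, 0, 0, -0.586]
    - [-0.166, -0.204, -0.001, 0, 0, -0.623]
  hand: 1

```text
clock: 1.15
position: [0.3209, -0.2579, 0.2008]
orientation: [0.96, -0.282, -0.0, -0.0]
wrist_force: [-0.5, -0.5, 0.9]
opening: 0.999
```

Call:
step_arm:
  targets:
    - [0, -0.015, 0, 0, 0, -0.038]
    - [0, -0.05, 0, 0, 0, -0.126]
    - [0, -0.09, 0, 0, 0, -0.226]
    - [0, -0.13, 0, 0, 0, -0.327]
    - [-0.005, -0.17, 0, 0, 0, -0.427]
    - [-0.01, -0.205, 0, 0, 0, -0.515]
    - [-0.018, -0.236, 0, 0, 0, -0.591]
    - [-0.022, -0.248, 0, 0, 0, -0.628]

```text
clock: 2.15
position: [0.4372, -0.0388, 0.2007]
orientation: [1.0, 0.028, -0.0, -0.0]
wrist_force: [0.1, -0.6, -0.7]
opening: 0.996
```

```bash
cat > snap.py <<'E'
from plan import *
def snap(name):
    s=ctrl.get_state(); p,_=ctrl.read_camera('wrist'); cv2.imwrite(f'pics/{name}.png',p[:,:,::-1])
    np.savez(f'pics/{name}.npz',pos=s['position'],q=s['orientation'])
    print('t',round(s['clock'],2),np.round(s['position'],4))
    return p,np.array(s['position']),np.array(s['orientation'])
E
python3 - <<'E'
from snap import *
snap('w1'); plan([])
E
```

```text
t 2.15 [ 0.4372 -0.0388  0.2007]
t 2.2 pos [ 0.4372 -0.0384  0.2007] phi 3.26 F [ 0.1  1.8 -0.2] open 1.0 tilt [-0.0001 -0.0006]
```

View pics/w1.png

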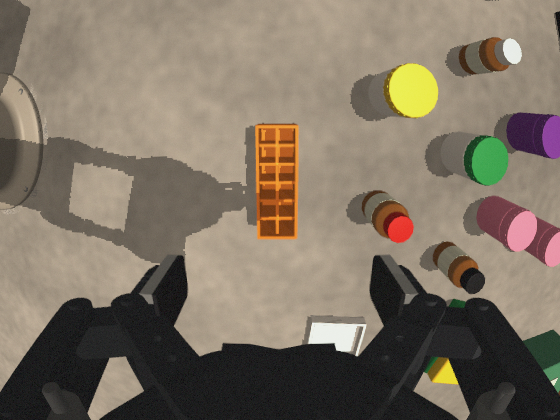

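The wrist picture shows the rack upright at about (278,181) between the jaws. The yellow lid is at (413,91), green at (486,160), red cap at (400,229), black at (473,281) and white at (511,52). I'll refine each position from this view.

```bash
cat > meas.py <<'E'
from snap import *
def lid(img,pos,q,c,z,amin=150,near=None):
    out=[]
    for k in blobs(img,c,amin):
        P=wray(k[:,0,:],z,pos,q)[:,:2]
        (x,y),r=cv2.minEnclosingCircle((P*1000).astype(np.float32))
        cx,cy=(P.max(0)+P.min(0))/2
        out.append((c,round(x/1000,4),round(y/1000,4),'r',round(r,1),'bbox',round(cx,4),round(cy,4)))
    return out
def rect(img,pos,q,c,z,amin=1000):
    for k in blobs(img,c,amin):
        P=(wray(k[:,0,:],z,pos,q)[:,:2]*1000).astype(np.float32)
        print(c,'rect',[np.round(v,1) for v in cv2.minAreaRect(P)],np.round(cv2.boxPoints(cv2.minAreaRect(P)),1).tolist())
E
python3 - <<'E'
from meas import *
im=cv2.imread('pics/w1.png')[:,:,::-1].copy(); z=np.load('pics/w1.npz')
for c,h in(('yellow',.076),('green',.076),('red',.088),('black',.088),('white',.088)):
    print(*lid(im,z['pos'],z['q'],c,h),sep='\n')
rect(im,z['pos'],z['q'],'orange',.056,500)
E
```

```text
('yellow', 0.7069, -0.2946, 'r', 32.9, 'bbox', np.float64(0.7015), np.float64(-0.2945))
('yellow', 0.5611, 0.0665, 'r', 27.6, 'bbox', np.float64(0.5622), np.float64(0.0666))
('green', 0.6598, 0.0068, 'r', 31.5, 'bbox', np.float64(0.6598), np.float64(0.0073))
('red', 0.5583, -0.0675, 'r', 17.2, 'bbox', np.float64(0.5578), np.float64(-0.0681))
('black', 0.6684, -0.1314, 'r', 20.5, 'bbox', np.float64(0.6689), np.float64(-0.1309))
('black', 0.4753, -0.5833, 'r', 667.8, 'bbox', np.float64(0.4753), np.float64(-0.3584))
('white', 0.5128, -0.207, 'r', 38.6, 'bbox', np.float64(0.5127), np.float64(-0.2072))
('white', 0.6745, 0.1304, 'r', 14.1, 'bbox', np.float64(0.6749), np.float64(0.1303))
orange rect [array([434.9, -39.3]), array([ 39.6, 112.4]), np.float64(3.8)] [[411.5, 15.5], [418.8999938964844, -96.5999984741211], [458.3999938964844, -94.0], [451.0, 18.100000381469727]]
orange rect [array([424.6, -10. ]), array([16.8, 53.1]), np.float64(3.1)] [[414.79998779296875, 16.0], [417.6000061035156, -37.0], [434.3999938964844, -36.099998474121094], [431.5, 16.899999618530273]]
```

Call:
step_arm:
  targets:
    - [0, 0, 0.01, 0, 0, 0]
    - [-0.001, 0, 0.035, 0, 0, 0]
    - [-0.002, 0.001, 0.064, 0, 0, 0]
    - [-0.002, 0.001, 0.092, 0, 0, 0]
    - [-0.002, 0.001, 0.12, 0, 0, 0]
    - [-0.002, 0.001, 0.146, 0, 0, 0]
    - [-0.002, 0.001, 0.166, 0, 0, 0]
    - [-0.002, 0.001, 0.176, 0, 0, 0]

```text
clock: 3.2
position: [0.4341, -0.0423, 0.0235]
orientation: [1.0, 0.025, -0.001, -0.0]
wrist_force: [0.2, -0.2, 0.3]
opening: 0.993
```

Call:
step_arm:
  targets:
    - [0, 0, 0, 0, 0, 0]
    - [0, 0, 0, 0, 0, 0]
    - [0, 0, 0, 0, 0, 0]
    - [0, 0, 0, 0, 0, 0]
    - [0, 0, 0, 0, 0, 0]
    - [0, 0, 0, 0, 0, 0]
    - [0, 0, 0, 0, 0, 0]
    - [0, 0, 0, 0, 0, 0]
  hand: 0
  newtons: 40

```text
clock: 4.2
position: [0.4352, -0.0415, 0.0248]
orientation: [1.0, 0.026, -0.0, 0.0]
wrist_force: [-0.8, -0.2, 0.1]
opening: 0.005
```

Run:
```python
from snap import *
snap('w2')
# rack target local (+40,0)
a=np.radians(-9.5);T=np.array([.5283,.3027])+np.array([[np.cos(a),-np.sin(a)],[np.sin(a),np.cos(a)]])@[.040,0]; print(T)
plan([(.435,-.0395,.15,3.4),(T[0]-.05,T[1]-.13,.17,-5),(*T,.17,-9.5)])
```

```text
t 4.2 [ 0.4352 -0.0415  0.0248]
[0.56775142 0.2960981 ]
t 4.25 pos [ 0.4352 -0.0415  0.0248] phi 2.98 F [-0.5 -0.2  0.4] open -0.002 tilt [-0.0001  0.0001]
final [-0.0001, -0.002, -0.1252, 0.0, 0.0, -0.0073] len 0.125 
[[0, -0.0001, -0.0075, 0, 0, -0.0004], [0, -0.0004, -0.025, 0, 0, -0.0015], [0, -0.0007, -0.0451, 0, 0, -0.0026], [-0.0001, -0.001, -0.0651, 0, 0, -0.0038], [-0.0001, -0.0014, -0.0851, 0, 0, -0.005], [-0.0001, -0.0016, -0.1027, 0, 0, -0.006], [-0.0001, -0.0019, -0.1177, 0, 0, -0.0069], [-0.0001, -0.002, -0.1252, 0, 0, -0.0073]]
final [0.0948, -0.2003, -0.02, 0.0, 0.0, 0.1466] len 0.223 
[[0.0057, -0.012, -0.0012, 0, 0, 0.0088], [0.019, -0.0401, -0.004, 0, 0, 0.0293], [0.0341, -0.0721, -0.0072, 0, 0, 0.0528], [0.0493, -0.1042, -0.0104, 0, 0, 0.0762], [0.0645, -0.1362, -0.0136, 0, 0, 0.0997], [0.0777, -0.1642, -0.0164, 0, 0, 0.1202], [0.0891, -0.1883, -0.0188, 0, 0, 0.1378], [0.0948, -0.2003, -0.02, 0, 0, 0.1466]]
final [0.0385, -0.1339, -0.0, 0.0, 0.0, 0.0786] len 0.139 
[[0.0023, -0.008, 0, 0, 0, 0.0047], [0.0077, -0.0268, 0, 0, 0, 0.0157], [0.0139, -0.0482, 0, 0, 0, 0.0283], [0.02, -0.0696, 0, 0, 0, 0.0409], [0.0262, -0.0911, 0, 0, 0, 0.0534], [0.0316, -0.1098, 0, 0, 0, 0.0645], [0.0362, -0.1259, 0, 0, 0, 0.0739], [0.0385, -0.1339, 0, 0, 0, 0.0786]]
```

View pics/w2.png

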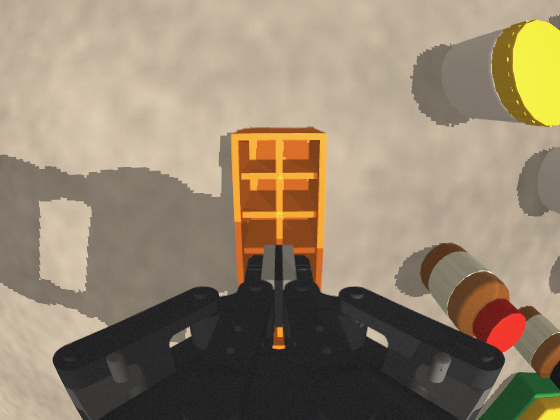

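Run:
```python
from snap import *
p,d=ctrl.read_camera('scene'); c=p[100:220,180:340]; cv2.imwrite('pics/s2.png',cv2.resize(c[:,:,::-1],(800,600),interpolation=cv2.INTER_CUBIC))
im=cv2.imread('pics/w2.png'); cv2.imwrite('pics/w2c.png',cv2.resize(im[110:370,200:360],(480,780))[:600])
```

```text
(no output)
```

View pics/s2.png

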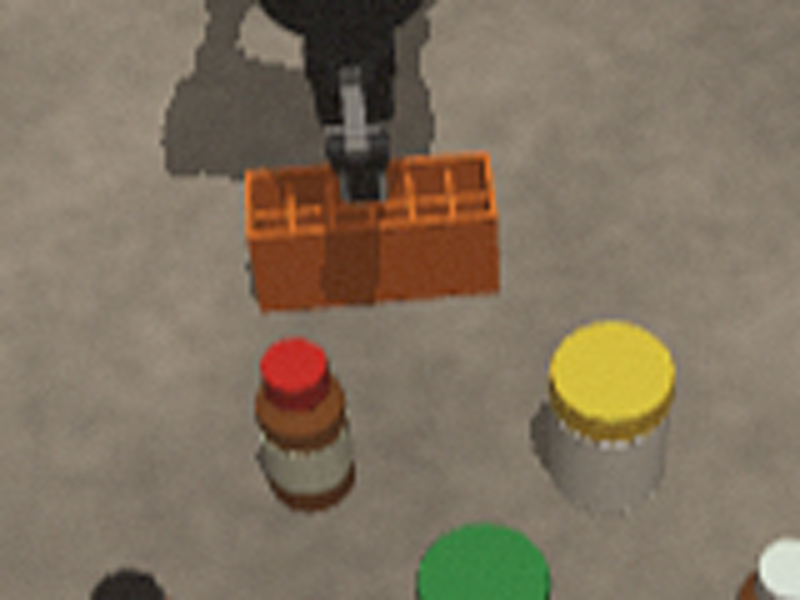

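View pics/w2c.png

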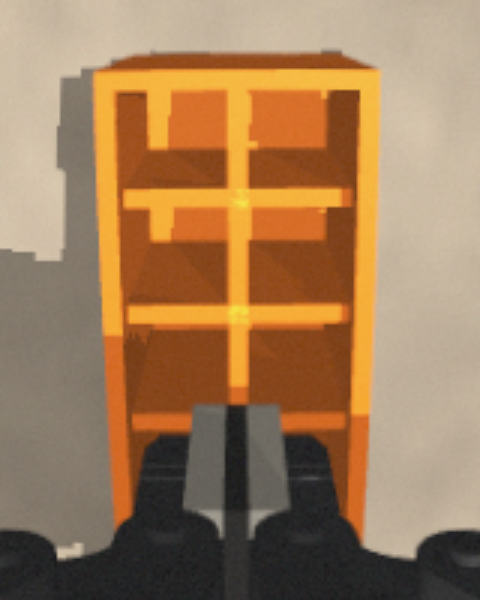

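Run:
```python
from snap import *
p,d=ctrl.read_camera('scene'); c=ctrl.calibration('scene');K,R,t=map(np.array,(c['mtx'],c['R'],c['t']))
for X in [(250.,y) for y in range(126,172,2)]:
    u,v=int(X[0])+2,X[1]; D=d[v,u]; Pc=np.array([(u-K[0,2])/K[0,0]*D,(v-K[1,2])/K[1,1]*D,D]); print((u,v),p[v,u],np.round(R.T@(Pc-t),3))
W=R@np.array([.4352,-.0415,.0248])+t; print('tcp proj',K[0,0]*W[0]/W[2]+K[0,2],K[1,1]*W[1]/W[2]+K[1,2])
```

```text
(252, 126) [142 137 130] [ 0.488 -0.037  0.15 ]
(252, 128) [132 126 119] [ 0.493 -0.037  0.149]
(252, 130) [74 70 68] [ 0.495 -0.037  0.145]
(252, 132) [40 34 33] [ 0.483 -0.039  0.127]
(252, 134) [37 32 30] [ 0.447 -0.042  0.083]
(252, 136) [38 33 31] [ 0.447 -0.042  0.077]
(252, 138) [37 34 31] [ 0.445 -0.043  0.067]
(252, 140) [83 57 37] [ 0.432 -0.044  0.046]
(252, 142) [101  51  25] [ 0.435 -0.045  0.042]
(252, 144) [113  57  23] [ 0.452 -0.044  0.055]
(252, 146) [103  54  28] [ 0.455 -0.044  0.051]
(252, 148) [97 47 21] [ 0.456 -0.044  0.045]
(252, 150) [98 51 28] [ 0.455 -0.045  0.037]
(252, 152) [99 52 28] [ 0.457 -0.045  0.031]
(252, 154) [97 51 27] [ 0.456 -0.046  0.023]
(252, 156) [100  52  30] [ 0.456 -0.047  0.016]
(252, 158) [98 53 27] [ 0.455 -0.047  0.007]
(252, 160) [93 55 33] [ 0.456 -0.048  0.   ]
(252, 162) [129 119 107] [ 0.463 -0.048  0.001]
(252, 164) [126 114 102] [ 0.467 -0.048 -0.002]
(252, 166) [128 117 105] [ 0.476 -0.048  0.002]
(252, 168) [125 114 102] [ 0.481 -0.048  0.001]
(252, 170) [128 116 102] [ 0.485 -0.048 -0.002]
tcp proj 253.77744655200743 146.9492048349663
```

Run:
```python
from snap import *
s=ctrl.get_state(); p,d=ctrl.read_camera('wrist'); np.save('pics/w3d.npy',d)
c=ctrl.calibration('wrist');K=np.array(c['mtx']);M=np.array(c['mount'])
def pt(u,v):
    a=(np.array([u,v])-K[:2,2])/K[0,0]; r=np.hypot(*a)+1e-9; D=d[v,u]
    dr=np.array([*(a/r*np.tan(r)),1])*D
    return M[:3,:3]@dr+M[:3,3]
R=Ro.from_quat(s['orientation']).as_matrix()
for u in(267,272,287,300):
  for v in range(225,300,6):
    T=pt(u,v); print((u,v),p[v,u],'tool',np.round(T,3),'world',np.round(R@T+s['position'],3))
for uv in [(240,137),(316,137),(400,60),(520,60),(350,300),(100,100)]:
    T=pt(*uv); print(uv,p[uv[1],uv[0]],np.round(R@T+s['position'],3))
```

```text
(267, 225) [136  70  29] tool [-0.006 -0.004  0.01 ] world [ 0.429 -0.038  0.015]
(267, 231) [134  69  26] tool [-0.006 -0.004 -0.   ] world [ 0.429 -0.038  0.025]
(267, 237) [137  71  26] tool [-0.005 -0.004 -0.01 ] world [ 0.43  -0.038  0.035]
(267, 243) [136  70  29] tool [-0.005 -0.004 -0.018] world [ 0.43  -0.038  0.043]
(267, 249) [103  99  92] tool [-0.004 -0.011 -0.043] world [ 0.43  -0.03   0.067]
(267, 255) [104  99  93] tool [-0.004 -0.011 -0.048] world [ 0.431 -0.031  0.073]
(267, 261) [105 101  94] tool [-0.004 -0.011 -0.054] world [ 0.431 -0.031  0.079]
(267, 267) [103  99  91] tool [-0.004 -0.011 -0.06 ] world [ 0.431 -0.03   0.085]
(267, 273) [104 101  93] tool [-0.004 -0.011 -0.064] world [ 0.431 -0.031  0.089]
(267, 279) [109 106  96] tool [-0.003 -0.012 -0.071] world [ 0.431 -0.03   0.095]
(267, 285) [39 40 39] tool [-0.003 -0.012 -0.076] world [ 0.431 -0.03   0.1  ]
(267, 291) [32 35 37] tool [-0.003 -0.012 -0.08 ] world [ 0.431 -0.03   0.105]
(267, 297) [33 38 36] tool [-0.003 -0.012 -0.084] world [ 0.432 -0.03   0.108]
(272, 225) [135  68  23] tool [-0.003 -0.00
[... 2683 characters left out ...]
 -0.052] world [ 0.445 -0.034  0.076]
(300, 273) [41 40 41] tool [ 0.01  -0.007 -0.057] world [ 0.444 -0.034  0.082]
(300, 279) [38 37 39] tool [ 0.009 -0.012 -0.072] world [ 0.443 -0.029  0.096]
(300, 285) [25 30 27] tool [ 0.008 -0.014 -0.078] world [ 0.443 -0.028  0.103]
(300, 291) [38 41 42] tool [ 0.008 -0.012 -0.08 ] world [ 0.443 -0.029  0.104]
(300, 297) [36 36 36] tool [ 0.008 -0.012 -0.083] world [ 0.442 -0.029  0.108]
(240, 137) [246 182  64] [0.416 0.017 0.057]
(316, 137) [246 189  71] [0.449 0.019 0.056]
(400, 60) [191 175 154] [0.506 0.069 0.002]
(520, 60) [245 242  73] [0.54  0.067 0.077]
(350, 300) [36 36 40] [ 0.459 -0.028  0.111]
(100, 100) [210 193 170] [0.313 0.038 0.002]
```

Depth shows the fingertips about 40 mm behind the reported TCP, so the fingers shut above the rack without touching it. The manual's "TCP at the very end of the fingers" doesn't hold. I'll lift, open and measure the real fingertip offset.

Call:
step_arm:
  targets:
    - [0, -0.001, -0.005, 0, 0, 0]
    - [0, -0.001, -0.015, 0, 0, 0]
    - [0, -0.002, -0.025, 0, 0, 0]
    - [0, -0.002, -0.03, 0, 0, 0]
    - [0, -0.002, -0.03, 0, 0, 0]
    - [0, -0.002, -0.03, 0, 0, 0]
    - [0, -0.002, -0.03, 0, 0, 0]
    - [0, -0.002, -0.03, 0, 0, 0]
  hand: 1

```text
clock: 5.4
position: [0.4349, -0.0395, 0.0546]
orientation: [1.0, 0.026, -0.0, -0.0]
wrist_force: [-0.6, -0.5, 0.8]
opening: 1.001
```

Run:
```python
from meas import *
s=ctrl.get_state(); p,d=ctrl.read_camera('wrist'); cv2.imwrite('pics/w4.png',p[:,:,::-1])
c=ctrl.calibration('wrist');K=np.array(c['mtx']);M=np.array(c['mount'])
v,u=np.mgrid[:420,:560]; a=np.stack([(u-K[0,2])/K[0,0],(v-K[1,2])/K[0,0]],-1); r=np.linalg.norm(a,axis=-1)+1e-9
X=np.concatenate([a/r[...,None]*np.tan(r)[...,None],np.ones(r.shape+(1,))],-1)*d[...,None]
T=X@M[:3,:3].T+M[:3,3]
m=(abs(T[...,0])<.075)&(abs(T[...,1])<.03)&(T[...,2]>-.11)&(T[...,2]<-.02)&(d>0)&(p.max(2)<150)&(p.max(2).astype(int)-p.min(2)<40)
for lo in np.arange(-.11,-.02,.006):
    q=T[m&(T[...,2]>=lo)&(T[...,2]<lo+.006)]
    if len(q): 
        for sg in(-1,1):
            w=q[q[:,0]*sg>0]
            if len(w): print(round(lo,3),len(w),'x',np.round([w[:,0].min(),w[:,0].max()],3),'y',np.round([w[:,1].min(),w[:,1].max()],3))
rect(p,np.array(s['position']),np.array(s['orientation']),'orange',.056,500); plan([])
```

```text
-0.11 1786 x [-0.073 -0.   ] y [-0.018  0.013]
-0.11 1806 x [0.    0.074] y [-0.018  0.013]
-0.104 2309 x [-0.073 -0.031] y [-0.017  0.012]
-0.104 2287 x [0.032 0.075] y [-0.017  0.014]
-0.098 1274 x [-0.074 -0.036] y [-0.015  0.013]
-0.098 1268 x [0.037 0.075] y [-0.014  0.013]
-0.092 377 x [-0.072 -0.041] y [-0.014 -0.006]
-0.092 379 x [0.042 0.072] y [-0.014 -0.006]
-0.086 370 x [-0.053 -0.041] y [-0.012 -0.001]
-0.086 364 x [0.043 0.053] y [-0.012 -0.001]
-0.08 382 x [-0.056 -0.041] y [-0.012  0.008]
-0.08 366 x [0.043 0.057] y [-0.012  0.006]
-0.074 438 x [-0.056 -0.041] y [-0.012  0.011]
-0.074 463 x [0.043 0.057] y [-0.012  0.012]
-0.068 401 x [-0.056 -0.041] y [-0.012  0.011]
-0.068 385 x [0.043 0.057] y [-0.012  0.012]
-0.062 363 x [-0.056 -0.041] y [-0.012  0.011]
-0.062 365 x [0.043 0.057] y [-0.012  0.011]
-0.056 298 x [-0.055 -0.041] y [-0.012  0.011]
-0.056 300 x [0.043 0.057] y [-0.012  0.011]
-0.05 122 x [-0.048 -0.042] y [-0.011  0.011]
-0.05 117 x [0.043 0.05 ] y [-0.011  0.011]
orange rect [array([ 676.6, -129. ]), array([31.1, 55.4]), np.float64(50.0)] [[645.4000244140625, -123.0999984741211], [687.9000244140625, -158.6999969482422], [707.7999877929688, -134.89999389648438], [665.4000244140625, -99.30000305175781]]
orange rect [array([559.4, -66.4]), array([35.6, 42.3]), np.float64(51.1)] [[531.7000122070312, -67.0], [564.7000122070312, -93.5], [587.0, -65.69999694824219], [554.0999755859375, -39.20000076293945]]
orange rect [array([436.2, -39.4]), array([ 42.2, 113. ]), np.float64(3.2)] [[411.8999938964844, 15.899999618530273], [418.20001220703125, -97.0], [460.3999938964844, -94.5999984741211], [454.1000061035156, 18.200000762939453]]
t 5.45 pos [ 0.435  -0.0395  0.0546] phi 2.98 F [ 0.1 -0.8 -0.2] open 0.995 tilt [-0.0004 -0.    ]
```

View pics/w4.png

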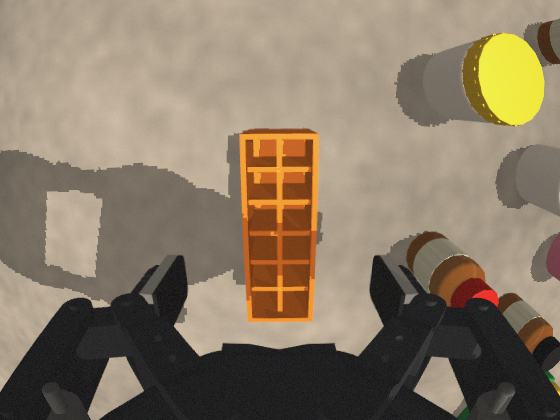

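Open, the real fingertips sit at tool z ≈ -0.050; shut, at about -0.038. From here I work with grasp point ≈ TCP - 0.062, and go down to the rack with TCP z ≈ -0.021.

Call:
step_arm:
  targets:
    - [0, 0, 0.005, 0, 0, 0]
    - [0, 0, 0.015, 0, 0, 0]
    - [0, 0, 0.027, 0, 0, 0]
    - [0, 0, 0.04, 0, 0, 0]
    - [0, 0, 0.053, 0, 0, 0]
    - [0, 0, 0.064, 0, 0, 0]
    - [0, 0, 0.072, 0, 0, 0]
    - [0, 0, 0.076, 0, 0, 0]

```text
clock: 6.45
position: [0.435, -0.0395, -0.0217]
orientation: [1.0, 0.026, -0.0, -0.0]
wrist_force: [-0.7, -0.1, 0.4]
opening: 0.996
```

Call:
step_arm:
  targets:
    - [0, 0, 0, 0, 0, 0]
    - [0, 0, 0, 0, 0, 0]
    - [0, 0, 0, 0, 0, 0]
    - [0, 0, 0, 0, 0, 0]
    - [0, 0, 0, 0, 0, 0]
    - [0, 0, 0, 0, 0, 0]
    - [0, 0, 0, 0, 0, 0]
    - [0, 0, 0, 0, 0, 0]
  hand: 0
  newtons: 40

```text
clock: 7.45
position: [0.4355, -0.0396, -0.0208]
orientation: [1.0, 0.026, 0.0, 0.0]
wrist_force: [-0.2, -0.6, 5.7]
opening: 0.485
```

Run:
```python
from snap import *
p,d=ctrl.read_camera('wrist'); cv2.imwrite('pics/w5.png',p[:,:,::-1])
c=ctrl.calibration('wrist');K=np.array(c['mtx']);M=np.array(c['mount'])
v,u=np.mgrid[:420,:560]; a=np.stack([(u-K[0,2])/K[0,0],(v-K[1,2])/K[0,0]],-1); r=np.linalg.norm(a,axis=-1)+1e-9
X=np.concatenate([a/r[...,None]*np.tan(r)[...,None],np.ones(r.shape+(1,))],-1)*d[...,None]
T=X@M[:3,:3].T+M[:3,3]
m=(T[...,1]<.05)&(T[...,1]>-.05)&(d>0)&(p.max(2)<60)
for lo in np.arange(-.16,-.03,.01):
    q=T[m&(T[...,2]>=lo)&(T[...,2]<lo+.01)&(abs(T[...,0])<.16)]
    if len(q)>20: print(round(lo,3),len(q),np.round(np.percentile(q[:,0],[0,2,98,100]),3),np.round(np.percentile(q[:,1],[1,99]),3))
T=np.array([.5677,.2961])
plan([(.4355,-.0395,.13,3.0),(T[0]-.05,T[1]-.13,.13,-5),(*T,.12,-9.5)])
```

```text
-0.14 10355 [-0.067 -0.061  0.062  0.069] [-0.021 -0.004]
-0.13 11111 [-0.067 -0.06   0.062  0.069] [-0.02   0.001]
-0.12 9005 [-0.064 -0.059  0.06   0.064] [-0.018  0.01 ]
-0.11 6166 [-0.06  -0.056  0.057  0.113] [-0.018  0.011]
-0.1 4422 [-0.057 -0.053  0.055  0.114] [-0.017  0.011]
-0.09 4177 [-0.054 -0.051  0.052  0.055] [-0.014  0.011]
-0.08 694 [-0.048 -0.042  0.042  0.105] [-0.014  0.001]
-0.07 137 [-0.034 -0.033  0.035  0.035] [-0.008 -0.006]
-0.06 219 [-0.034 -0.033  0.035  0.035] [-0.008 -0.006]
-0.05 152 [-0.034 -0.033  0.034  0.035] [-0.008 -0.006]
t 7.5 pos [ 0.4355 -0.0396 -0.0208] phi 2.98 F [-0.   0.1  6.6] open 0.484 tilt [0.0009 0.0004]
final [0.0, -0.0001, -0.1508, 0.0, 0.0, -0.0003] len 0.151 
[[0, 0, -0.009, 0, 0, 0], [0, 0, -0.0302, 0, 0, -0.0001], [0, 0, -0.0543, 0, 0, -0.0001], [0, -0.0001, -0.0784, 0, 0, -0.0002], [0, -0.0001, -0.1025, 0, 0, -0.0002], [0, -0.0001, -0.1237, 0, 0, -0.0002], [0, -0.0001, -0.1418, 0, 0, -0.0003], [0, -0.0001, -0.1508, 0, 0, -0.0003]]
final [0.0929, -0.201, 0.0, 0.0, 0.0, 0.1396] len 0.221 
[[0.0056, -0.0121, 0, 0, 0, 0.0084], [0.0186, -0.0402, 0, 0, 0, 0.0279], [0.0334, -0.0724, 0, 0, 0, 0.0503], [0.0483, -0.1045, 0, 0, 0, 0.0726], [0.0632, -0.1367, 0, 0, 0, 0.0949], [0.0762, -0.1648, 0, 0, 0, 0.1145], [0.0873, -0.1889, 0, 0, 0, 0.1312], [0.0929, -0.201, 0, 0, 0, 0.1396]]
final [0.0385, -0.1339, 0.01, 0.0, 0.0, 0.0786] len 0.14 
[[0.0023, -0.008, 0.0006, 0, 0, 0.0047], [0.0077, -0.0268, 0.002, 0, 0, 0.0157], [0.0139, -0.0482, 0.0036, 0, 0, 0.0283], [0.02, -0.0696, 0.0052, 0, 0, 0.0409], [0.0262, -0.0911, 0.0068, 0, 0, 0.0534], [0.0316, -0.1098, 0.0082, 0, 0, 0.0645], [0.0362, -0.1259, 0.0094, 0, 0, 0.0739], [0.0385, -0.1339, 0.01, 0, 0, 0.0786]]
```

View pics/w5.png

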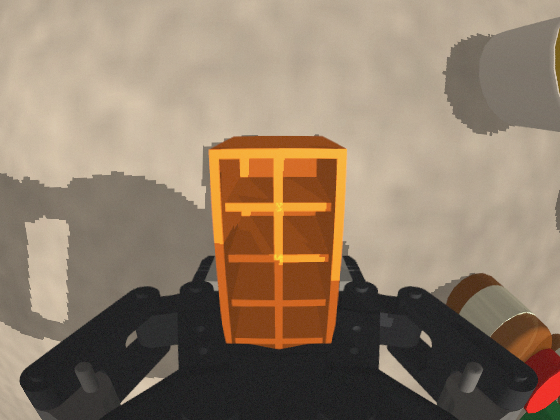

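The rack is gripped across its width: opening 0.485, about 41 mm. Lifting and carrying it to the blue tray.

Call:
step_arm:
  targets:
    - [0, 0, -0.009, 0, 0, 0]
    - [0, 0, -0.03, 0, 0, 0]
    - [0, 0, -0.054, 0, 0, 0]
    - [0, 0, -0.078, 0, 0, 0]
    - [0, 0, -0.102, 0, 0, 0]
    - [0, 0, -0.124, 0, 0, 0]
    - [0, 0, -0.142, 0, 0, 0]
    - [0, 0, -0.151, 0, 0, 0]

```text
clock: 8.5
position: [0.4352, -0.0395, 0.1308]
orientation: [1.0, 0.026, 0.001, 0.0]
wrist_force: [-0.3, 0.0, -0.6]
opening: 0.488
```

Call:
step_arm:
  targets:
    - [0.006, -0.012, 0, 0, 0, 0.008]
    - [0.019, -0.04, 0, 0, 0, 0.028]
    - [0.033, -0.072, 0, 0, 0, 0.05]
    - [0.048, -0.105, 0, 0, 0, 0.073]
    - [0.063, -0.137, 0, 0, 0, 0.095]
    - [0.076, -0.165, 0, 0, 0, 0.115]
    - [0.087, -0.189, 0, 0, 0, 0.131]
    - [0.093, -0.201, 0, 0, 0, 0.14]

```text
clock: 9.5
position: [0.5173, 0.1671, 0.1292]
orientation: [0.999, -0.044, -0.001, 0.0]
wrist_force: [-0.3, 0.7, -0.7]
opening: 0.487
```

Run:
```python
from snap import *
snap('w6'); T=np.array([.5677,.2961])
plan([(*T,.12,-9.5)])
```

```text
t 9.5 [0.5173 0.1671 0.1292]
t 9.55 pos [0.5178 0.1678 0.1293] phi -5.01 F [ 0.6  1.7 -0.4] open 0.484 tilt [-0.0004 -0.0004]
final [0.0385, -0.1321, 0.0093, 0.0, 0.0, 0.0784] len 0.138 
[[0.0023, -0.0079, 0.0006, 0, 0, 0.0047], [0.0077, -0.0264, 0.0019, 0, 0, 0.0157], [0.0139, -0.0476, 0.0033, 0, 0, 0.0282], [0.02, -0.0687, 0.0048, 0, 0, 0.0408], [0.0262, -0.0898, 0.0063, 0, 0, 0.0533], [0.0316, -0.1083, 0.0076, 0, 0, 0.0643], [0.0362, -0.1242, 0.0087, 0, 0, 0.0737], [0.0385, -0.1321, 0.0093, 0, 0, 0.0784]]
```

View pics/w6.png

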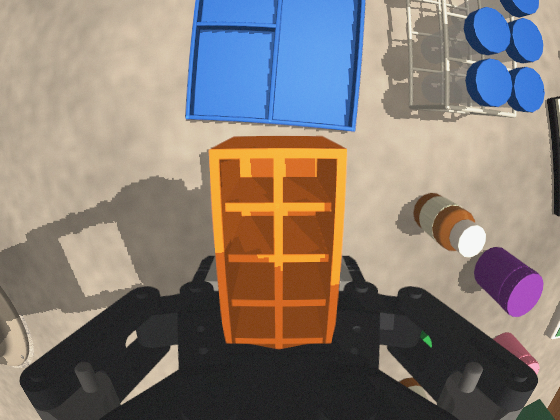

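The rack is held level. The near corners of the blue tray show at about (187,120) and (355,131), the partition meets the near wall at (273,122), and the cross partition runs at about y=27.

Run:
```python
from snap import *
z=np.load('pics/w6.npz'); im=cv2.imread('pics/w6.png')
cv2.imwrite('pics/w6c.png',cv2.resize(im[0:150,170:380],(798,570),interpolation=cv2.INTER_CUBIC))
W=wray([(186,120),(355,131),(366,0),(196,27)],.018,z['pos'],z['q']); print(np.round(W,4))
ex=W[1]-W[0]; print(np.linalg.norm(ex[:2]),np.degrees(np.arctan2(ex[1],ex[0])))
```

```text
[[0.4414 0.2405 0.018 ]
 [0.5908 0.2168 0.018 ]
 [0.6121 0.3385 0.018 ]
 [0.4584 0.3245 0.018 ]]
0.1511935798405385 -9.003703985498634
```

View pics/w6c.png

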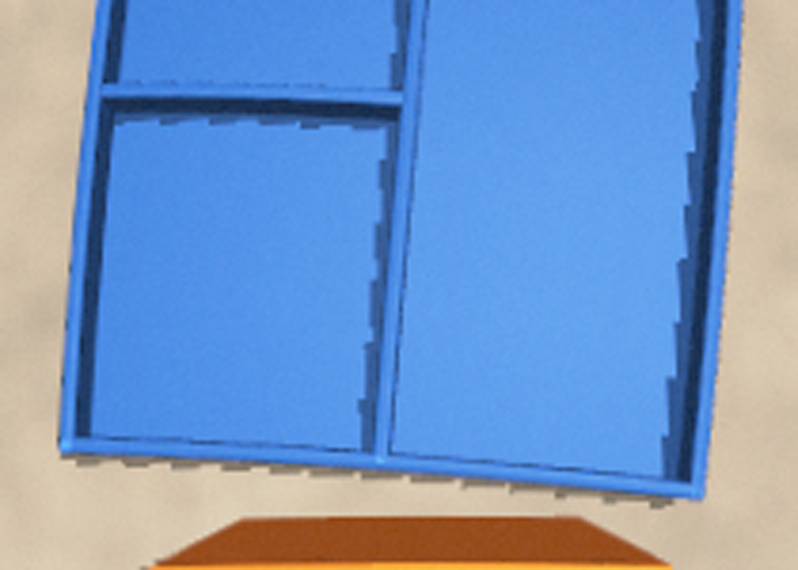

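Call:
step_arm:
  targets:
    - [0.002, -0.008, 0.001, 0, 0, 0.004]
    - [0.008, -0.027, 0.002, 0, 0, 0.015]
    - [0.014, -0.048, 0.003, 0, 0, 0.027]
    - [0.02, -0.069, 0.005, 0, 0, 0.039]
    - [0.026, -0.091, 0.006, 0, 0, 0.051]
    - [0.032, -0.11, 0.008, 0, 0, 0.062]
    - [0.036, -0.126, 0.009, 0, 0, 0.071]
    - [0.039, -0.1335, 0.009, 0, 0, 0.075]

```text
clock: 10.55
position: [0.5682, 0.2959, 0.1205]
orientation: [0.997, -0.081, -0.0, 0.0]
wrist_force: [0.2, 0.5, -1.1]
opening: 0.489
```

Call:
step_arm:
  targets:
    - [0, 0, 0.006, 0, 0, 0]
    - [0, 0, 0.02, 0, 0, 0]
    - [0, 0, 0.038, 0, 0, 0]
    - [0, 0, 0.056, 0, 0, 0]
    - [0, 0, 0.074, 0, 0, 0]
    - [0, 0, 0.09, 0, 0, 0]
    - [0, 0, 0.1, 0, 0, 0]
    - [0, 0, 0.105, 0, 0, 0]

```text
clock: 11.55
position: [0.568, 0.2955, 0.0151]
orientation: [0.997, -0.081, -0.0, 0.0]
wrist_force: [0.7, 0.2, -1.0]
opening: 0.493
```

Run:
```python
from snap import *
snap('w7'); plan([(.568,.2975,-.0175,-9.3)])
```

```text
t 11.55 [0.568  0.2955 0.0151]
t 11.6 pos [0.5678 0.2955 0.0148] phi -9.34 F [-0.3 -0.3 -1.6] open 0.483 tilt [-0.0007  0.0006]
final [-0.0002, -0.002, 0.0323, 0.0, 0.0, -0.0007] len 0.032 
[[0, -0.0001, 0.0019, 0, 0, 0], [0, -0.0004, 0.0065, 0, 0, -0.0001], [-0.0001, -0.0007, 0.0116, 0, 0, -0.0003], [-0.0001, -0.001, 0.0168, 0, 0, -0.0004], [-0.0001, -0.0014, 0.022, 0, 0, -0.0005], [-0.0002, -0.0016, 0.0265, 0, 0, -0.0006], [-0.0002, -0.0019, 0.0304, 0, 0, -0.0007], [-0.0002, -0.002, 0.0323, 0, 0, -0.0007]]
```

View pics/w7.png

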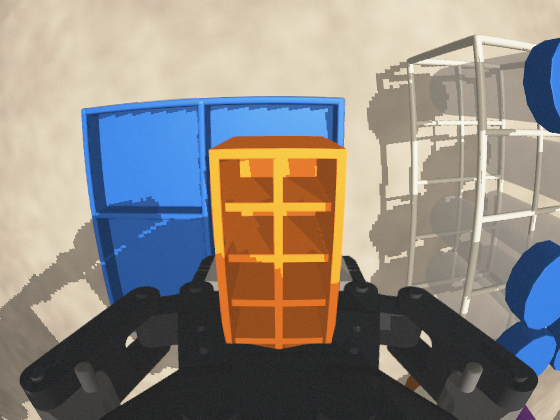

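Run:
```python
from snap import *
s=ctrl.get_state();p,d=ctrl.read_camera('wrist')
c=ctrl.calibration('wrist');K=np.array(c['mtx']);M=np.array(c['mount'])
v,u=np.mgrid[:420,:560]; a=np.stack([(u-K[0,2])/K[0,0],(v-K[1,2])/K[0,0]],-1); r=np.linalg.norm(a,axis=-1)+1e-9
X=np.concatenate([a/r[...,None]*np.tan(r)[...,None],np.ones(r.shape+(1,))],-1)*d[...,None]
T=X@M[:3,:3].T+M[:3,3]
W=T@Ro.from_quat(s['orientation']).as_matrix().T+s['position']
far=d>0
dark=(p.max(2)<60)
for lo in np.arange(.02,.16,.015):
    m=far&(W[...,2]>=lo)&(W[...,2]<lo+.015)&(W[...,0]>.61)&~dark
    if m.sum()>5: print('stand z',round(lo,3),m.sum(),'xmin pct',np.round(np.percentile(W[m][:,0],[0,2,10]),3),'y',np.round(W[m][:,1].min(),3),np.round(W[m][:,1].max(),3))
for lo in np.arange(.1,.22,.015):
    m=far&(W[...,2]>=lo)&(W[...,2]<lo+.015)&dark&(d<.2)
    if m.sum()>5: print('grip z',round(lo,3),m.sum(),'xmax',np.round(np.percentile(W[m][:,0],[98,99.5,100]),3))
z=np.load('pics/w7.npz');Q=wray([(82,108),(344,98)],.018,z['pos'],z['q']);print(np.round(Q,4))
```

```text
stand z 0.02 2770 xmin pct [0.611 0.657 0.659] y 0.069 0.388
stand z 0.035 3490 xmin pct [0.656 0.657 0.66 ] y 0.068 0.389
stand z 0.05 3461 xmin pct [0.656 0.657 0.66 ] y 0.067 0.388
stand z 0.065 8252 xmin pct [0.651 0.653 0.656] y 0.256 0.389
stand z 0.08 4504 xmin pct [0.61  0.659 0.66 ] y 0.259 0.387
stand z 0.095 4408 xmin pct [0.61  0.624 0.658] y 0.24 0.383
stand z 0.11 5391 xmin pct [0.61  0.657 0.659] y 0.238 0.382
stand z 0.125 661 xmin pct [0.612 0.612 0.613] y 0.276 0.301
stand z 0.14 2038 xmin pct [0.611 0.612 0.614] y 0.284 0.301
grip z 0.1 7362 xmax [0.623 0.625 0.627]
grip z 0.115 10951 xmax [0.627 0.629 0.632]
grip z 0.13 13927 xmax [0.631 0.634 0.637]
grip z 0.145 8800 xmax [0.632 0.635 0.637]
[[0.4668 0.3935 0.018 ]
 [0.6157 0.3679 0.018 ]]
```

Call:
step_arm:
  targets:
    - [0, 0, 0.003, 0, 0, 0]
    - [0, -0.001, 0.008, 0, 0, 0]
    - [0, -0.0015, 0.014, 0, 0, 0]
    - [0, -0.002, 0.02, 0, 0, 0]
    - [0, -0.002, 0.025, 0, 0, 0]
    - [0, -0.002, 0.029, 0, 0, 0]
    - [0, -0.002, 0.0315, 0, 0, 0]
    - [0, -0.002, 0.0325, 0, 0, 0]

```text
clock: 12.65
position: [0.5684, 0.2975, -0.0169]
orientation: [0.997, -0.081, -0.0, 0.0]
wrist_force: [0.1, -0.1, -0.8]
opening: 0.484
```

Run:
```python
from snap import *
snap('w8'); plan([])
p,d=ctrl.read_camera('scene'); c=p[120:270,340:500]; cv2.imwrite('pics/s8.png',cv2.resize(c[:,:,::-1],(640,600),interpolation=cv2.INTER_CUBIC))
```

```text
t 12.65 [ 0.5684  0.2975 -0.0169]
t 12.7 pos [ 0.5684  0.2975 -0.0169] phi -9.34 F [ 0.2 -0.3 -1.7] open 0.484 tilt [-0.0001  0.0001]
```

View pics/s8.png

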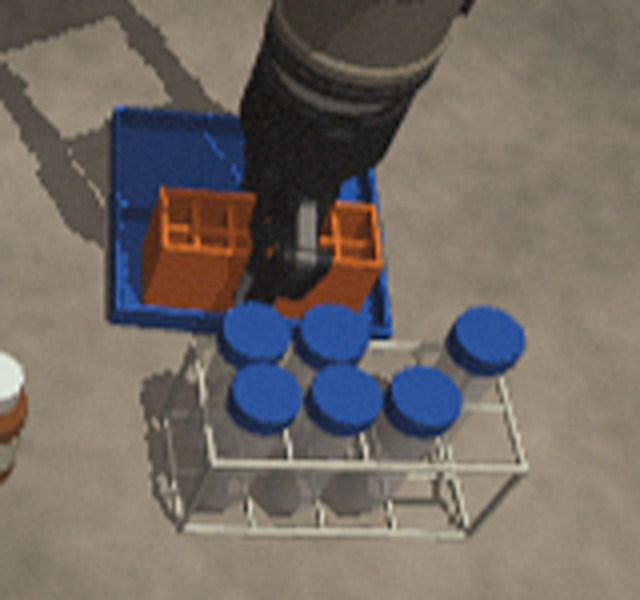

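Call:
step_arm:
  targets:
    - [0, 0, 0.0003, 0, 0, 0]
    - [0, 0, 0.0006, 0, 0, 0]
    - [0, 0, 0.0009, 0, 0, 0]
    - [0, 0, 0.0012, 0, 0, 0]
    - [0, 0, 0.0012, 0, 0, 0]
    - [0, 0, 0.0012, 0, 0, 0]
    - [0, 0, 0.0012, 0, 0, 0]
    - [0, 0, 0.0012, 0, 0, 0]

```text
clock: 13.75
position: [0.5685, 0.2976, -0.0177]
orientation: [0.997, -0.081, 0.0, 0.0]
wrist_force: [-0.8, -0.8, 4.0]
opening: 0.486
```

Contact with the pocket floor shows as +4 N. Releasing with a part opening, then rising.

Call:
step_arm:
  targets:
    - [0, 0, 0, 0, 0, 0]
    - [0, 0, 0, 0, 0, 0]
    - [0, 0, 0, 0, 0, 0]
    - [0, 0, 0, 0, 0, 0]
    - [0, 0, 0, 0, 0, 0]
    - [0, 0, 0, 0, 0, 0]
    - [0, 0, 0, 0, 0, 0]
    - [0, 0, 0, 0, 0, 0]
  hand: 0.63

```text
clock: 14.75
position: [0.5656, 0.2979, -0.019]
orientation: [0.997, -0.081, -0.003, 0.001]
wrist_force: [-7.7, 2.1, 1.5]
opening: 0.633
```

Call:
step_arm:
  targets:
    - [0, 0, -0.01, 0, 0, 0]
    - [0, 0, -0.032, 0, 0, 0]
    - [0, 0, -0.058, 0, 0, 0]
    - [0, 0, -0.085, 0, 0, 0]
    - [0, 0, -0.112, 0, 0, 0]
    - [0, 0, -0.135, 0, 0, 0]
    - [0, 0, -0.152, 0, 0, 0]
    - [0, 0, -0.16, 0, 0, 0]

```text
clock: 15.75
position: [0.569, 0.2977, 0.1433]
orientation: [0.997, -0.081, 0.001, -0.0]
wrist_force: [-0.2, -1.0, -1.0]
opening: 0.626
```

Run:
```python
from snap import *
p,pos,q=snap('w9')
p,d=ctrl.read_camera('top'); cv2.imwrite('pics/t9.png',cv2.resize(p[180:300,100:260,::-1],(640,480),interpolation=cv2.INTER_CUBIC))
plan([(.60,.19,.10,-9.3),(.6735,.130,.09,-9.3)])
```

```text
t 15.75 [0.569  0.2977 0.1433]
t 15.85 pos [0.5688 0.2976 0.1427] phi -9.35 F [0.9 0.4 0.8] open 0.633 tilt [ 0.0012 -0.0006]
final [0.0482, 0.1012, 0.0427, 0.0, 0.0, -0.0008] len 0.12 
[[0.0029, 0.0061, 0.0026, 0, 0, 0], [0.0096, 0.0202, 0.0085, 0, 0, -0.0002], [0.0174, 0.0364, 0.0154, 0, 0, -0.0003], [0.0251, 0.0526, 0.0222, 0, 0, -0.0004], [0.0328, 0.0688, 0.029, 0, 0, -0.0005], [0.0395, 0.083, 0.035, 0, 0, -0.0007], [0.0453, 0.0951, 0.0401, 0, 0, -0.0008], [0.0482, 0.1012, 0.0427, 0, 0, -0.0008]]
final [0.0823, 0.0473, 0.01, 0.0, 0.0, 0.0] len 0.095 
[[0.0049, 0.0028, 0.0006, 0, 0, 0], [0.0165, 0.0095, 0.002, 0, 0, 0], [0.0296, 0.017, 0.0036, 0, 0, 0], [0.0428, 0.0246, 0.0052, 0, 0, 0], [0.056, 0.0322, 0.0068, 0, 0, 0], [0.0675, 0.0388, 0.0082, 0, 0, 0], [0.0774, 0.0445, 0.0094, 0, 0, 0], [0.0823, 0.0473, 0.01, 0, 0, 0]]
```

View pics/w9.png

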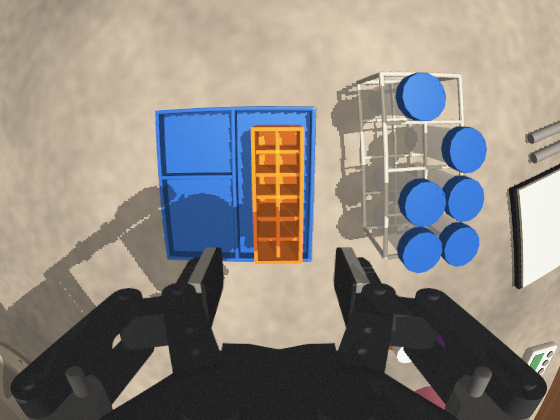

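Run:
```python
from meas import *
p,d=ctrl.read_camera('top'); cv2.imwrite('pics/top9.png',p[:,:,::-1])
a=cv2.imread('pics/top0.png')[:,:,::-1].copy()
for im in(a,p):
    print([tuple(np.round(cv2.minEnclosingCircle(k)[0],1)) for k in blobs(im,'blue',60) if cv2.contourArea(k)<200])
    print('orange',[[np.round(v,1) for v in cv2.minAreaRect(k)] for k in blobs(im,'orange',300) if cv2.contourArea(k)<1000 ])
dd=cv2.absdiff(a,p); cv2.imwrite('pics/diff9.png',cv2.resize(np.vstack([a[150:310,100:260],p[150:310,100:260]])[:,:,::-1],(300,600)))
cv2.imwrite('pics/c9.png',cv2.resize(np.hstack([a[150:300,110:260],p[150:300,110:260]])[:,:,::-1],(800,400),interpolation=cv2.INTER_CUBIC))
im=cv2.imread('pics/w9.png')[:,:,::-1].copy();z=np.load('pics/w9.npz');rect(im,z['pos'],z['q'],'orange',.059,500)
print(np.round(wray([(157,111),(316,107),(312,262),(168,260)],.018,z['pos'],z['q']),4))
```

```text
[(np.float64(183.2), np.float64(196.0)), (np.float64(168.6), np.float64(195.1)), (np.float64(139.5), np.float64(193.5)), (np.float64(184.0), np.float64(182.7)), (np.float64(169.5), np.float64(181.8)), (np.float64(155.1), np.float64(181.0))]
orange [[array([301.1, 284.6]), array([17., 45.]), np.float64(84.8)], [array([46.5, 89.5]), array([29.7, 28.3]), np.float64(45.0)]]
[(np.float64(147.4), np.float64(270.8)), (np.float64(183.2), np.float64(196.0)), (np.float64(168.7), np.float64(195.0)), (np.float64(184.0), np.float64(182.6)), (np.float64(169.2), np.float64(182.0)), (np.float64(155.2), np.float64(180.8))]
orange [[array([178.2, 238.3]), array([34.5, 15. ]), np.float64(7.4)], [array([46., 89.]), array([28., 30.]), np.float64(90.0)]]
orange rect [array([568. , 298.4]), array([111.6,  39.1]), np.float64(80.7)] [[539.7000122070312, 246.5], [578.2999877929688, 240.1999969482422], [596.2999877929688, 350.29998779296875], [557.7999877929688, 356.70001220703125]]
orange rect [array([565.7, 338.1]), array([34.1, 16.2]), np.float64(80.3)] [[554.7999877929688, 322.70001220703125], [570.7999877929688, 319.8999938964844], [576.5, 353.5], [560.5, 356.29998779296875]]
[[0.4682 0.3922 0.018 ]
 [0.6164 0.3677 0.018 ]
 [0.5914 0.2155 0.018 ]
 [0.4415 0.2404 0.018 ]]
```

View pics/c9.png

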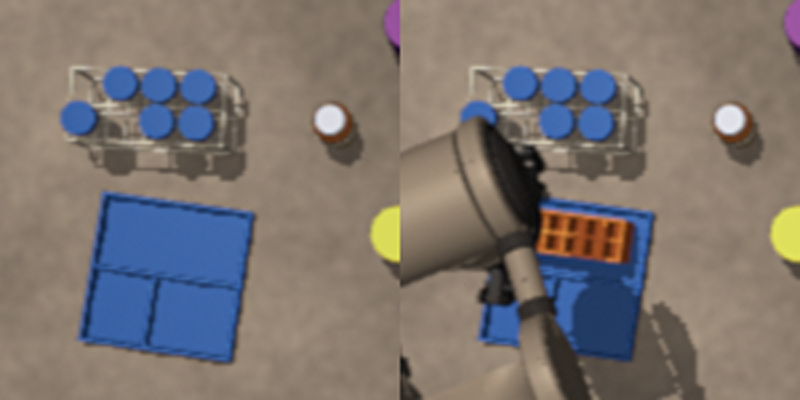

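The rack stands in the long pocket at (0.568, 0.298), aligned, and the stand's caps have not shifted. Next is the white-capped bottle.

Call:
step_arm:
  targets:
    - [0.008, 0.009, -0.002, 0, 0, 0]
    - [0.026, 0.03, -0.006, 0, 0, 0]
    - [0.047, 0.053, -0.01, 0, 0, 0]
    - [0.068, 0.077, -0.015, 0, 0, 0]
    - [0.088, 0.101, -0.017, 0, 0, 0]
    - [0.107, 0.122, -0.017, 0, 0, 0]
    - [0.122, 0.14, -0.017, 0, 0, 0]
    - [0.13, 0.1485, -0.017, 0, 0, 0]
  hand: 1

```text
clock: 16.9
position: [0.6731, 0.1283, 0.1584]
orientation: [0.997, -0.082, -0.0, 0.0]
wrist_force: [-0.4, -0.1, -0.4]
opening: 0.998
```

Run:
```python
from meas import *
p,pos,q=snap('w10')
for c,h in(('white',.088),('green',.076),('yellow',.076),('red',.088)): print(*lid(p,pos,q,c,h,100),sep='\n')
plan([(.6735,.130,-.015,-9.3)])
```

```text
t 16.9 [0.6731 0.1283 0.1584]
('white', 0.9073, -0.0174, 'r', 35.5, 'bbox', np.float64(0.9096), np.float64(-0.0176))
('white', 0.674, 0.1301, 'r', 14.1, 'bbox', np.float64(0.6741), np.float64(0.1303))
('white', 0.9005, 0.2015, 'r', 95.5, 'bbox', np.float64(0.8935), np.float64(0.2011))
('green', 0.666, 0.0117, 'r', 31.1, 'bbox', np.float64(0.665), np.float64(0.0116))

('red', 0.9249, 0.2811, 'r', 14.5, 'bbox', np.float64(0.9248), np.float64(0.2815))
t 16.95 pos [0.6736 0.1276 0.1585] phi -9.45 F [-0.  -1.4  0.2] open 0.999 tilt [-0.0002  0.0007]
final [-0.0005, -0.0024, 0.1735, 0.0, 0.0, -0.0025] len 0.173 
[[0, -0.0001, 0.0104, 0, 0, -0.0001], [-0.0001, -0.0005, 0.0347, 0, 0, -0.0005], [-0.0002, -0.0009, 0.0625, 0, 0, -0.0009], [-0.0003, -0.0012, 0.0902, 0, 0, -0.0013], [-0.0003, -0.0016, 0.118, 0, 0, -0.0017], [-0.0004, -0.002, 0.1423, 0, 0, -0.002], [-0.0005, -0.0023, 0.1631, 0, 0, -0.0024], [-0.0005, -0.0024, 0.1735, 0, 0, -0.0025]]
```

View pics/w10.png

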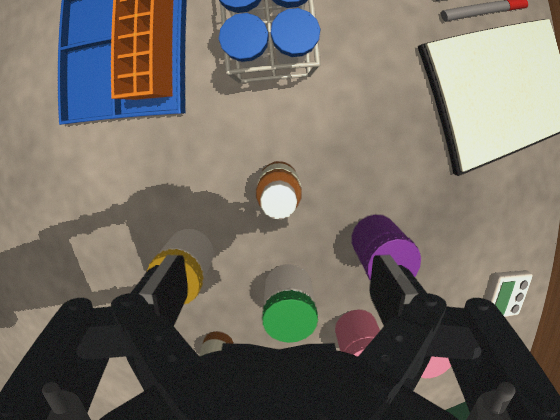

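Call:
step_arm:
  targets:
    - [0, 0, 0.01, 0, 0, 0]
    - [0, -0.001, 0.035, 0, 0, 0]
    - [0, -0.001, 0.062, 0, 0, 0]
    - [0, -0.002, 0.09, 0, 0, 0]
    - [0, -0.002, 0.118, 0, 0, 0]
    - [0, -0.0024, 0.142, 0, 0, 0]
    - [0, -0.0024, 0.163, 0, 0, 0]
    - [0, -0.0024, 0.1735, 0, 0, 0]

```text
clock: 17.95
position: [0.6715, 0.1334, -0.0161]
orientation: [0.997, -0.081, -0.001, 0.0]
wrist_force: [-4.7, 0.3, 99.5]
opening: 0.998
```

Call:
step_arm:
  targets:
    - [0, 0, 0, 0, 0, 0]
    - [0, 0, 0, 0, 0, 0]
    - [0, 0, 0, 0, 0, 0]
    - [0, 0, 0, 0, 0, 0]
    - [0, 0, 0, 0, 0, 0]
    - [0, 0, 0, 0, 0, 0]
    - [0, 0, 0, 0, 0, 0]
    - [0, 0, 0, 0, 0, 0]
  hand: 0
  newtons: 40

```text
clock: 18.95
position: [0.6732, 0.1325, -0.0139]
orientation: [0.997, -0.081, 0.0, -0.0]
wrist_force: [-0.2, 1.5, 5.1]
opening: 0.455
```

Run:
```python
from snap import *
a=np.radians(-9.4);c,s=np.cos(a),np.sin(a)
C=np.array([.5288,.3044])
loc=lambda x,y:C+np.array([[c,-s],[s,c]])@[x,y]
B=loc(-.037,.045);J=loc(-.039,-.036);print('bottle',B,'jar',J)
x,y,z=ctrl.get_state()['position']
plan([(x,y,.14,-9.4),(.58,.24,.14,-9.4),(*B,.14,-9.4),(*B,.01,-9.4)])
```

```text
bottle [0.4996465  0.35483881] jar [0.48444395 0.27525311]
t 18.95 pos [ 0.6732  0.1325 -0.0139] phi -9.34 F [-0.2  1.5  5.1] open 0.455 tilt [ 0.0006 -0.0003]
final [0.0, -0.0, -0.1539, 0.0, 0.0, 0.0011] len 0.154 
[[0, 0, -0.0092, 0, 0, 0.0001], [0, 0, -0.0308, 0, 0, 0.0002], [0, 0, -0.0554, 0, 0, 0.0004], [0, 0, -0.08, 0, 0, 0.0006], [0, 0, -0.1047, 0, 0, 0.0007], [0, 0, -0.1262, 0, 0, 0.0009], [0, 0, -0.1447, 0, 0, 0.001], [0, 0, -0.1539, 0, 0, 0.0011]]
final [-0.1095, -0.0908, -0.0, 0.0, 0.0, -0.0] len 0.142 
[[-0.0066, -0.0054, 0, 0, 0, 0], [-0.0219, -0.0182, 0, 0, 0, 0], [-0.0394, -0.0327, 0, 0, 0, 0], [-0.0569, -0.0472, 0, 0, 0, 0], [-0.0745, -0.0617, 0, 0, 0, 0], [-0.0898, -0.0745, 0, 0, 0, 0], [-0.1029, -0.0854, 0, 0, 0, 0], [-0.1095, -0.0908, 0, 0, 0, 0]]
final [-0.0981, -0.1002, -0.0, 0.0, 0.0, -0.0] len 0.14 
[[-0.0059, -0.006, 0, 0, 0, 0], [-0.0196, -0.02, 0, 0, 0, 0], [-0.0353, -0.0361, 0, 0, 0, 0], [-0.051, -0.0521, 0, 0, 0, 0], [-0.0667, -0.0681, 0, 0, 0, 0], [-0.0804, -0.0822, 0, 0, 0, 0], [-0.0922, -0.0942, 0, 0, 0, 0], [-0.0981, -0.1002, 0, 0, 0, 0]]
final [0.0, -0.0, 0.13, 0.0, 0.0, -0.0] len 0.13 
[[0, 0, 0.0078, 0, 0, 0], [0, 0, 0.026, 0, 0, 0], [0, 0, 0.0468, 0, 0, 0], [0, 0, 0.0676, 0, 0, 0], [0, 0, 0.0884, 0, 0, 0], [0, 0, 0.1066, 0, 0, 0], [0, 0, 0.1222, 0, 0, 0], [0, 0, 0.13, 0, 0, 0]]
```

The descent peaked at 99.5 N on the wrist sensor, probably the palm touching the bottle's cap: the palm starts at tool z ≈ -0.10. I'll stay at least 10 mm higher on later bottles. The bottle is gripped, so I lift it and check.

Call:
step_arm:
  targets:
    - [0, 0, -0.009, 0, 0, 0]
    - [0, 0, -0.031, 0, 0, 0]
    - [0, 0, -0.055, 0, 0, 0]
    - [0, 0, -0.08, 0, 0, 0]
    - [0, 0, -0.105, 0, 0, 0]
    - [0, 0, -0.126, 0, 0, 0]
    - [0, 0, -0.145, 0, 0, 0]
    - [0, 0, -0.154, 0, 0, 0]

```text
clock: 19.95
position: [0.6733, 0.1321, 0.1407]
orientation: [0.997, -0.081, 0.001, 0.0]
wrist_force: [0.2, -0.4, -0.2]
opening: 0.457
```

Run:
```python
from snap import *
p,d=ctrl.read_camera('wrist'); cv2.imwrite('pics/w11.png',p[:,:,::-1])
q,d2=ctrl.read_camera('scene'); cv2.imwrite('pics/s11.png',cv2.resize(q[120:320,200:480,::-1],(784,560),interpolation=cv2.INTER_CUBIC))
c=ctrl.calibration('wrist');K=np.array(c['mtx']);M=np.array(c['mount'])
v,u=np.mgrid[:420,:560]; a=np.stack([(u-K[0,2])/K[0,0],(v-K[1,2])/K[0,0]],-1); r=np.linalg.norm(a,axis=-1)+1e-9
X=np.concatenate([a/r[...,None]*np.tan(r)[...,None],np.ones(r.shape+(1,))],-1)*d[...,None]
T=X@M[:3,:3].T+M[:3,3]
m=(abs(T[...,0])<.025)&(T[...,1]>-.04)&(T[...,1]<.04)&(T[...,2]>-.16)&(T[...,2]<-.02)
w=m&(p.min(2)>150); t=T[w]
if len(t): print('white',len(t),t.min(0).round(3),t.max(0).round(3))
for lo in np.arange(-.14,-.04,.008):
    k=m&(T[...,2]>=lo)&(T[...,2]<lo+.008)
    if k.sum()>5: print(round(lo,3),k.sum(),p[k].mean(0).round(),T[k].min(0).round(3),T[k].max(0).round(3))
plan([])
```

```text
white 53 [-0.006 -0.018 -0.103] [ 0.015 -0.011 -0.062]
-0.14 3234 [25. 26. 27.] [-0.025 -0.022 -0.138] [ 0.025 -0.01  -0.132]
-0.132 5239 [25. 26. 26.] [-0.025 -0.021 -0.132] [ 0.025 -0.009 -0.124]
-0.124 4052 [26. 27. 27.] [-0.025 -0.019 -0.124] [ 0.025 -0.009 -0.116]
-0.116 3547 [27. 27. 28.] [-0.025 -0.019 -0.116] [ 0.025 -0.01  -0.108]
-0.108 2822 [71. 68. 63.] [-0.025 -0.018 -0.108] [ 0.025 -0.006 -0.1  ]
-0.1 1411 [99. 92. 84.] [-0.025 -0.018 -0.1  ] [ 0.025 -0.001 -0.092]
-0.092 1258 [82. 72. 62.] [-0.025 -0.013 -0.092] [ 0.025  0.002 -0.084]
-0.084 3620 [119.  71.  35.] [-0.025 -0.018 -0.084] [ 0.025  0.011 -0.076]
-0.076 1775 [69. 52. 38.] [-0.025 -0.018 -0.076] [ 0.025  0.011 -0.068]
-0.068 1312 [92. 80. 64.] [-0.025 -0.018 -0.068] [ 0.025 -0.002 -0.06 ]
-0.06 980 [94. 90. 77.] [-0.025 -0.018 -0.06 ] [ 0.025 -0.002 -0.052]
-0.052 826 [94. 90. 78.] [-0.025 -0.018 -0.052] [ 0.025 -0.003 -0.044]
-0.044 704 [98. 93. 80.] [-0.025 -0.018 -0.044] [ 0.025 -0.003 -0.036]
t 20.05 pos [0.6734 0.1322 0.1404] phi -9.35 F [-0.3 -0.1 -0.2] open 0.456 tilt [ 0.0015 -0.0001]
```

View pics/w11.png

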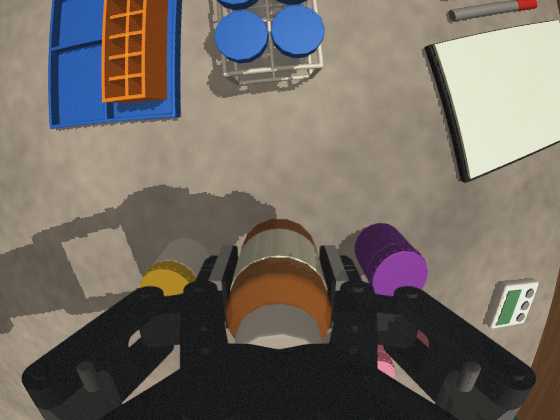

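View pics/s11.png

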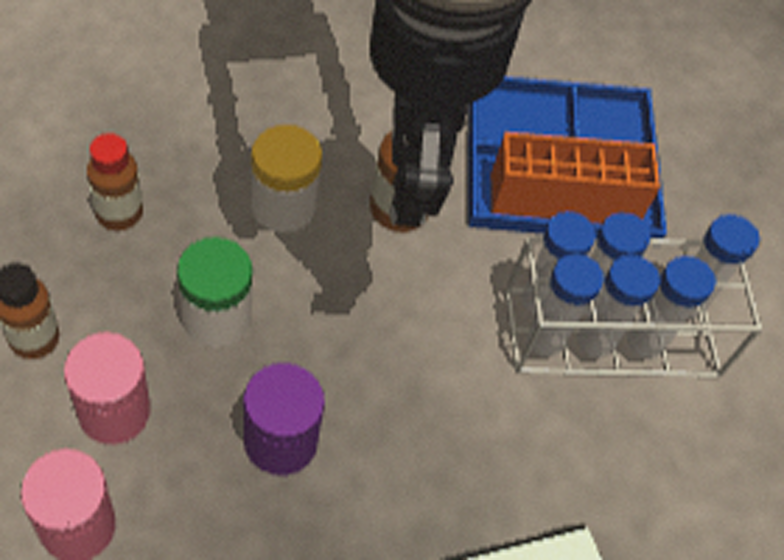

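Call:
step_arm:
  targets:
    - [-0.012, -0.012, 0, 0, 0, 0]
    - [-0.042, -0.039, 0, 0, 0, 0]
    - [-0.075, -0.07, 0, 0, 0, 0]
    - [-0.108, -0.1, 0, 0, 0, 0]
    - [-0.141, -0.131, 0, 0, 0, 0]
    - [-0.17, -0.159, 0, 0, 0, 0]
    - [-0.195, -0.182, 0, 0, 0, 0]
    - [-0.208, -0.1935, 0, 0, 0, 0]

```text
clock: 21.05
position: [0.4967, 0.3586, 0.1387]
orientation: [0.997, -0.08, -0.001, 0.0]
wrist_force: [-0.4, -0.5, -0.9]
opening: 0.454
```

Call:
step_arm:
  targets:
    - [0, 0, 0.006, 0, 0, 0]
    - [0, 0, 0.022, 0, 0, 0]
    - [0, 0, 0.043, 0, 0, 0]
    - [0, 0, 0.064, 0, 0, 0]
    - [0, 0, 0.085, 0, 0, 0]
    - [0, 0, 0.104, 0, 0, 0]
    - [0, 0, 0.117, 0, 0, 0]
    - [0, 0, 0.123, 0, 0, 0]

```text
clock: 22.05
position: [0.4991, 0.356, 0.0152]
orientation: [0.997, -0.082, -0.001, 0.001]
wrist_force: [0.0, -0.3, -0.4]
opening: 0.456
```

Run:
```python
from snap import *
snap('w12');plan([(.4999,.3568,-.0095,-9.4)])
```

```text
t 22.05 [0.4991 0.356  0.0152]
t 22.1 pos [0.499  0.3561 0.015 ] phi -9.39 F [ 0.4 -0.6 -1.1] open 0.457 tilt [-0.0014  0.0013]
final [0.0008, -0.0008, 0.0245, 0.0, 0.0, 0.0002] len 0.025 
[[0, 0, 0.0015, 0, 0, 0], [0.0002, -0.0002, 0.0049, 0, 0, 0], [0.0003, -0.0003, 0.0088, 0, 0, 0.0001], [0.0004, -0.0004, 0.0127, 0, 0, 0.0001], [0.0005, -0.0005, 0.0167, 0, 0, 0.0001], [0.0007, -0.0007, 0.0201, 0, 0, 0.0002], [0.0008, -0.0008, 0.023, 0, 0, 0.0002], [0.0008, -0.0008, 0.0245, 0, 0, 0.0002]]
```

View pics/w12.png

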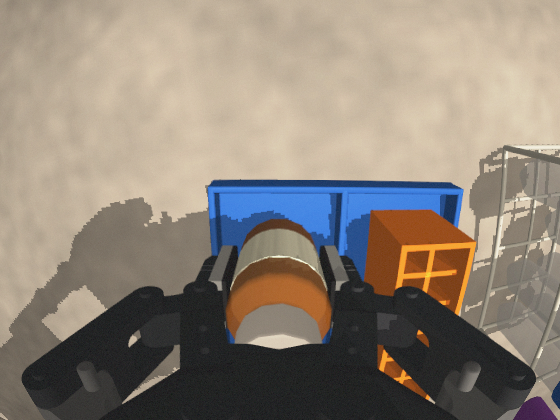

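Call:
step_arm:
  targets:
    - [0, 0, 0.003, 0, 0, 0]
    - [0, 0, 0.008, 0, 0, 0]
    - [0, 0, 0.014, 0, 0, 0]
    - [0, 0, 0.019, 0, 0, 0]
    - [0, 0, 0.022, 0, 0, 0]
    - [0, 0, 0.024, 0, 0, 0]
    - [0, 0, 0.0245, 0, 0, 0]
    - [0, 0, 0.025, 0, 0, 0]

```text
clock: 23.1
position: [0.4993, 0.357, -0.0083]
orientation: [0.997, -0.081, 0.0, -0.0]
wrist_force: [0.2, -0.1, -0.5]
opening: 0.455
```

Call:
step_arm:
  targets:
    - [0, 0, 0.0003, 0, 0, 0]
    - [0, 0, 0.0006, 0, 0, 0]
    - [0, 0, 0.001, 0, 0, 0]
    - [0, 0, 0.001, 0, 0, 0]
    - [0, 0, 0.001, 0, 0, 0]
    - [0, 0, 0.001, 0, 0, 0]
    - [0, 0, 0.001, 0, 0, 0]
    - [0, 0, 0.001, 0, 0, 0]

```text
clock: 24.1
position: [0.4992, 0.357, -0.0094]
orientation: [0.997, -0.081, 0.0, 0.0]
wrist_force: [0.4, -0.8, -0.9]
opening: 0.455
```

Call:
step_arm:
  targets:
    - [0, 0, 0.0004, 0, 0, 0]
    - [0, 0, 0.0008, 0, 0, 0]
    - [0, 0, 0.0012, 0, 0, 0]
    - [0, 0, 0.0016, 0, 0, 0]
    - [0, 0, 0.0016, 0, 0, 0]
    - [0, 0, 0.0016, 0, 0, 0]
    - [0, 0, 0.0016, 0, 0, 0]
    - [0, 0, 0.0016, 0, 0, 0]

```text
clock: 25.1
position: [0.4992, 0.357, -0.0109]
orientation: [0.997, -0.081, 0.0, 0.0]
wrist_force: [-1.0, 0.9, 1.4]
opening: 0.455
```

Call:
step_arm:
  targets:
    - [0, 0, 0.0003, 0, 0, 0]
    - [0, 0, 0.0003, 0, 0, 0]
    - [0, 0, 0.0003, 0, 0, 0]
    - [0, 0, 0.0003, 0, 0, 0]
    - [0, 0, 0.0003, 0, 0, 0]
    - [0, 0, 0.0003, 0, 0, 0]
    - [0, 0, 0.0003, 0, 0, 0]
    - [0, 0, 0.0003, 0, 0, 0]
  hand: 0.62

```text
clock: 26.1
position: [0.4991, 0.357, -0.0114]
orientation: [0.997, -0.081, -0.0, 0.0]
wrist_force: [-0.2, 0.8, 0.7]
opening: 0.62
```

Call:
step_arm:
  targets:
    - [0, 0, -0.01, 0, 0, 0]
    - [0, 0, -0.034, 0, 0, 0]
    - [0, 0, -0.062, 0, 0, 0]
    - [0, 0, -0.09, 0, 0, 0]
    - [0, 0, -0.118, 0, 0, 0]
    - [0, 0, -0.142, 0, 0, 0]
    - [0, 0, -0.163, 0, 0, 0]
    - [0, 0, -0.173, 0, 0, 0]

```text
clock: 27.1
position: [0.4996, 0.3573, 0.1636]
orientation: [0.997, -0.081, 0.001, -0.001]
wrist_force: [-1.1, -0.6, -0.3]
opening: 0.623
```

Run:
```python
from meas import *
p,pos,q=snap('w13')
for c,h in(('white',.091),('green',.076),('yellow',.076),('red',.088)): print(*lid(p,pos,q,c,h,100),sep='\n')
plan([(.57,.16,.15,-9.4),(.664,.009,.15,-9.4)])
```

```text
t 27.1 [0.4996 0.3573 0.1636]
('white', 0.8626, 0.0373, 'r', 35.3, 'bbox', np.float64(0.8642), np.float64(0.0373))
('white', 0.7989, 0.2411, 'r', 57.0, 'bbox', np.float64(0.8), np.float64(0.2412))
('white', 0.4996, 0.3547, 'r', 14.1, 'bbox', np.float64(0.4995), np.float64(0.3547))
('white', 0.6866, 0.365, 'r', 40.5, 'bbox', np.float64(0.688), np.float64(0.3654))



t 27.15 pos [0.4999 0.3574 0.1643] phi -9.33 F [ 0.4 -0.1  0.4] open 0.62 tilt [ 0.0029 -0.0021]
final [0.1012, 0.1834, 0.0143, 0.0, 0.0, 0.0012] len 0.21 
[[0.0061, 0.011, 0.0009, 0, 0, 0.0001], [0.0202, 0.0367, 0.0029, 0, 0, 0.0002], [0.0364, 0.066, 0.0051, 0, 0, 0.0004], [0.0526, 0.0954, 0.0074, 0, 0, 0.0006], [0.0688, 0.1247, 0.0097, 0, 0, 0.0008], [0.083, 0.1504, 0.0117, 0, 0, 0.001], [0.0951, 0.1724, 0.0134, 0, 0, 0.0011], [0.1012, 0.1834, 0.0143, 0, 0, 0.0012]]
final [0.1174, 0.1337, -0.0, 0.0, 0.0, -0.0] len 0.178 
[[0.007, 0.008, 0, 0, 0, 0], [0.0235, 0.0267, 0, 0, 0, 0], [0.0423, 0.0481, 0, 0, 0, 0], [0.061, 0.0695, 0, 0, 0, 0], [0.0798, 0.0909, 0, 0, 0, 0], [0.0963, 0.1096, 0, 0, 0, 0], [0.1104, 0.1257, 0, 0, 0, 0], [0.1174, 0.1337, 0, 0, 0, 0]]
```

View pics/w13.png

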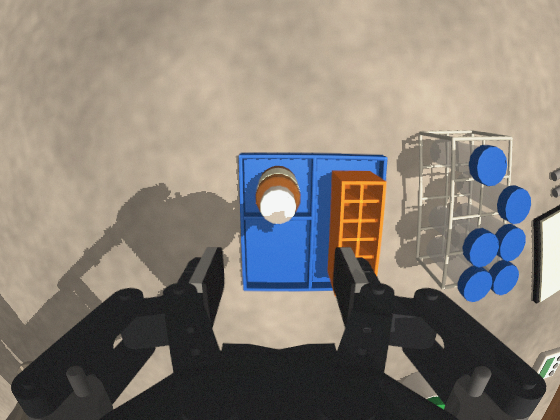

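White-capped bottle is upright in its pocket at (0.4996, 0.3547). Next, the green jar.

Call:
step_arm:
  targets:
    - [0.013, 0.019, 0.001, 0, 0, 0]
    - [0.044, 0.063, 0.003, 0, 0, 0]
    - [0.079, 0.114, 0.005, 0, 0, 0]
    - [0.114, 0.165, 0.007, 0, 0, 0]
    - [0.149, 0.216, 0.01, 0, 0, 0]
    - [0.179, 0.26, 0.012, 0, 0, 0]
    - [0.205, 0.298, 0.013, 0, 0, 0]
    - [0.2185, 0.317, 0.014, 0, 0, 0]
  hand: 1

```text
clock: 28.15
position: [0.6635, 0.0064, 0.1466]
orientation: [0.997, -0.083, -0.001, 0.0]
wrist_force: [0.5, 0.7, -0.2]
opening: 0.999
```

Call:
step_arm:
  targets:
    - [0, 0, 0, 0, 0, 0]
    - [0, 0, 0, 0, 0, 0]
    - [0, 0, 0, 0, 0, 0]
    - [0, 0, 0, 0, 0, 0]
    - [0, 0, 0, 0, 0, 0]
    - [0, 0, 0, 0, 0, 0]
    - [0, 0, 0, 0, 0, 0]
    - [0, 0, 0, 0, 0, 0]

```text
clock: 29.15
position: [0.6633, 0.0087, 0.1476]
orientation: [0.997, -0.081, -0.0, 0.0]
wrist_force: [-0.1, -0.4, 1.0]
opening: 0.996
```

Run:
```python
from meas import *
p,pos,q=snap('w14')
for c,h in(('green',.076),('yellow',.076),('red',.088),('black',.088)): print(*lid(p,pos,q,c,h,100),sep='\n')
plan([])
```

```text
t 29.15 [0.6633 0.0087 0.1476]
('green', 0.7147, -0.1512, 'r', 13.0, 'bbox', np.float64(0.7149), np.float64(-0.1539))
('green', 0.665, 0.0085, 'r', 27.7, 'bbox', np.float64(0.6646), np.float64(0.0085))
('yellow', 0.563, 0.0671, 'r', 27.6, 'bbox', np.float64(0.5626), np.float64(0.067))
('red', 0.5657, -0.0675, 'r', 18.3, 'bbox', np.float64(0.5674), np.float64(-0.0679))
('black', 0.5992, -0.4191, 'r', 545.0, 'bbox', np.float64(0.5992), np.float64(-0.2645))
('black', 0.8169, 0.1273, 'r', 28.9, 'bbox', np.float64(0.8178), np.float64(0.1274))
t 29.2 pos [0.6633 0.0087 0.1477] phi -9.35 F [-0.9 -0.7  0.2] open 0.998 tilt [-0.      0.0001]
```

View pics/w14.png

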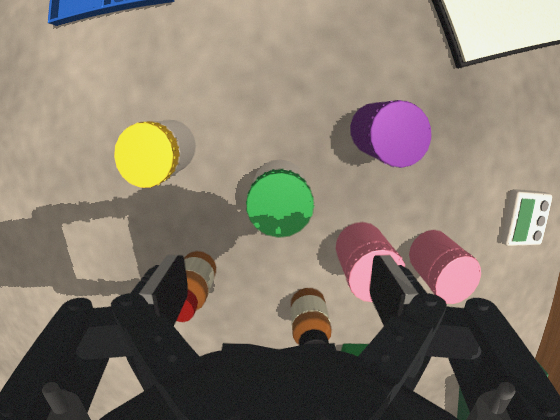

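Call:
step_arm:
  targets:
    - [0, 0, 0.009, 0, 0, 0]
    - [0.001, 0, 0.031, 0, 0, 0]
    - [0.001, 0, 0.056, 0, 0, 0]
    - [0.0015, 0, 0.082, 0, 0, 0]
    - [0.0015, 0, 0.107, 0, 0, 0]
    - [0.0015, 0, 0.13, 0, 0, 0]
    - [0.0015, 0, 0.147, 0, 0, 0]
    - [0.0015, 0, 0.1555, 0, 0, 0]

```text
clock: 30.2
position: [0.6643, 0.0086, -0.0091]
orientation: [0.997, -0.081, -0.001, 0.0]
wrist_force: [0.7, 0.0, 0.0]
opening: 1.001
```

Call:
step_arm:
  targets:
    - [0, 0, 0, 0, 0, 0]
    - [0, 0, 0, 0, 0, 0]
    - [0, 0, 0, 0, 0, 0]
    - [0, 0, 0, 0, 0, 0]
    - [0, 0, 0, 0, 0, 0]
    - [0, 0, 0, 0, 0, 0]
    - [0, 0, 0, 0, 0, 0]
    - [0, 0, 0, 0, 0, 0]
  hand: 0
  newtons: 40

```text
clock: 31.2
position: [0.6656, 0.0084, -0.0067]
orientation: [0.997, -0.081, 0.001, 0.0]
wrist_force: [1.5, -0.1, 4.6]
opening: 0.618
```

Run:
```python
from snap import *
J=(.4844,.2753); x,y,z=ctrl.get_state()['position']
plan([(x,y,.14,-9.4),(.57,.15,.14,-9.4),(*J,.14,-9.4),(*J,.02,-9.4)])
```

```text
t 31.2 pos [ 0.6656  0.0084 -0.0067] phi -9.34 F [ 1.5 -0.1  4.6] open 0.618 tilt [ 0.002  -0.0001]
final [0.0, -0.0, -0.1467, 0.0, 0.0, 0.0011] len 0.147 
[[0, 0, -0.0088, 0, 0, 0.0001], [0, 0, -0.0293, 0, 0, 0.0002], [0, 0, -0.0528, 0, 0, 0.0004], [0, 0, -0.0763, 0, 0, 0.0006], [0, 0, -0.0998, 0, 0, 0.0007], [0, 0, -0.1203, 0, 0, 0.0009], [0, 0, -0.1379, 0, 0, 0.001], [0, 0, -0.1467, 0, 0, 0.0011]]
final [-0.1174, -0.1241, -0.0, 0.0, 0.0, -0.0] len 0.171 
[[-0.007, -0.0074, 0, 0, 0, 0], [-0.0235, -0.0248, 0, 0, 0, 0], [-0.0423, -0.0447, 0, 0, 0, 0], [-0.061, -0.0645, 0, 0, 0, 0], [-0.0798, -0.0844, 0, 0, 0, 0], [-0.0963, -0.1018, 0, 0, 0, 0], [-0.1104, -0.1167, 0, 0, 0, 0], [-0.1174, -0.1241, 0, 0, 0, 0]]
final [-0.1049, -0.1096, -0.0, 0.0, 0.0, -0.0] len 0.152 
[[-0.0063, -0.0066, 0, 0, 0, 0], [-0.021, -0.0219, 0, 0, 0, 0], [-0.0378, -0.0395, 0, 0, 0, 0], [-0.0545, -0.057, 0, 0, 0, 0], [-0.0713, -0.0745, 0, 0, 0, 0], [-0.086, -0.0899, 0, 0, 0, 0], [-0.0986, -0.103, 0, 0, 0, 0], [-0.1049, -0.1096, 0, 0, 0, 0]]
final [-0.0, 0.0, 0.12, 0.0, 0.0, -0.0] len 0.12 
[[0, 0, 0.0072, 0, 0, 0], [0, 0, 0.024, 0, 0, 0], [0, 0, 0.0432, 0, 0, 0], [0, 0, 0.0624, 0, 0, 0], [0, 0, 0.0816, 0, 0, 0], [0, 0, 0.0984, 0, 0, 0], [0, 0, 0.1128, 0, 0, 0], [0, 0, 0.12, 0, 0, 0]]
```

Call:
step_arm:
  targets:
    - [0, 0, -0.009, 0, 0, 0]
    - [0, 0, -0.029, 0, 0, 0]
    - [0, 0, -0.053, 0, 0, 0]
    - [0, 0, -0.076, 0, 0, 0]
    - [0, 0, -0.1, 0, 0, 0]
    - [0, 0, -0.12, 0, 0, 0]
    - [0, 0, -0.138, 0, 0, 0]
    - [0, 0, -0.147, 0, 0, 0]

```text
clock: 32.2
position: [0.6649, 0.0085, 0.1402]
orientation: [0.997, -0.081, 0.0, 0.0]
wrist_force: [-0.0, 0.2, -1.8]
opening: 0.621
```

Call:
step_arm:
  targets:
    - [-0.013, -0.014, 0, 0, 0, 0]
    - [-0.044, -0.047, 0, 0, 0, 0]
    - [-0.08, -0.084, 0, 0, 0, 0]
    - [-0.116, -0.122, 0, 0, 0, 0]
    - [-0.151, -0.159, 0, 0, 0, 0]
    - [-0.182, -0.192, 0, 0, 0, 0]
    - [-0.209, -0.22, 0, 0, 0, 0]
    - [-0.222, -0.2335, 0, 0, 0, 0]

```text
clock: 33.2
position: [0.4809, 0.2767, 0.1384]
orientation: [0.997, -0.08, -0.001, 0.0]
wrist_force: [0.4, -0.4, -1.1]
opening: 0.627
```

Call:
step_arm:
  targets:
    - [0, 0, 0.003, 0, 0, 0]
    - [0, 0, 0.015, 0, 0, 0]
    - [0, 0, 0.033, 0, 0, 0]
    - [0, 0, 0.053, 0, 0, 0]
    - [0, 0, 0.073, 0, 0, 0]
    - [0, 0, 0.093, 0, 0, 0]
    - [0, 0, 0.106, 0, 0, 0]
    - [0, 0, 0.112, 0, 0, 0]

```text
clock: 34.2
position: [0.4836, 0.2741, 0.026]
orientation: [0.997, -0.082, -0.001, 0.0]
wrist_force: [1.1, -0.2, -0.7]
opening: 0.622
```

Run:
```python
from snap import *
snap('w15');plan([(.4844,.2753,-.0027,-9.4)])
```

```text
t 34.2 [0.4836 0.2741 0.026 ]
t 34.25 pos [0.4834 0.2742 0.0258] phi -9.39 F [ 0.3 -1.  -1.8] open 0.624 tilt [-0.0014  0.001 ]
final [0.0008, -0.0012, 0.0285, 0.0, 0.0, 0.0001] len 0.029 
[[0, -0.0001, 0.0017, 0, 0, 0], [0.0002, -0.0002, 0.0057, 0, 0, 0], [0.0003, -0.0004, 0.0103, 0, 0, 0], [0.0004, -0.0006, 0.0148, 0, 0, 0.0001], [0.0005, -0.0008, 0.0194, 0, 0, 0.0001], [0.0007, -0.001, 0.0234, 0, 0, 0.0001], [0.0008, -0.0011, 0.0268, 0, 0, 0.0001], [0.0008, -0.0012, 0.0285, 0, 0, 0.0001]]
```

View pics/w15.png

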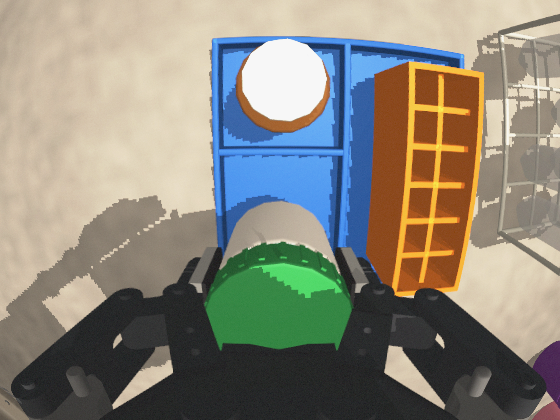

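Call:
step_arm:
  targets:
    - [0, 0, 0.003, 0, 0, 0]
    - [0, 0, 0.009, 0, 0, 0]
    - [0, 0, 0.016, 0, 0, 0]
    - [0, 0, 0.022, 0, 0, 0]
    - [0, 0, 0.026, 0, 0, 0]
    - [0, 0, 0.028, 0, 0, 0]
    - [0, 0, 0.0285, 0, 0, 0]
    - [0, 0, 0.0285, 0, 0, 0]

```text
clock: 35.25
position: [0.4837, 0.275, -0.0012]
orientation: [0.997, -0.081, 0.0, -0.0]
wrist_force: [-1.0, 0.1, -0.2]
opening: 0.622
```

Call:
step_arm:
  targets:
    - [0, 0, 0.0004, 0, 0, 0]
    - [0, 0, 0.0008, 0, 0, 0]
    - [0, 0, 0.0012, 0, 0, 0]
    - [0, 0, 0.0014, 0, 0, 0]
    - [0, 0, 0.0014, 0, 0, 0]
    - [0, 0, 0.0014, 0, 0, 0]
    - [0, 0, 0.0014, 0, 0, 0]
    - [0, 0, 0.0014, 0, 0, 0]

```text
clock: 36.25
position: [0.4836, 0.2749, -0.0027]
orientation: [0.997, -0.081, 0.0, 0.0]
wrist_force: [0.4, 0.1, -0.6]
opening: 0.626
```

Call:
step_arm:
  targets:
    - [0, 0, 0.0004, 0, 0, 0]
    - [0, 0, 0.0008, 0, 0, 0]
    - [0, 0, 0.0012, 0, 0, 0]
    - [0, 0, 0.0014, 0, 0, 0]
    - [0, 0, 0.0014, 0, 0, 0]
    - [0, 0, 0.0014, 0, 0, 0]
    - [0, 0, 0.0014, 0, 0, 0]
    - [0, 0, 0.0014, 0, 0, 0]

```text
clock: 37.25
position: [0.4836, 0.275, -0.0037]
orientation: [0.997, -0.081, 0.0, -0.0]
wrist_force: [-1.3, -1.0, 6.2]
opening: 0.624
```

Call:
step_arm:
  targets:
    - [0, 0, 0, 0, 0, 0]
    - [0, 0, 0, 0, 0, 0]
    - [0, 0, 0, 0, 0, 0]
    - [0, 0, 0, 0, 0, 0]
    - [0, 0, 0, 0, 0, 0]
    - [0, 0, 0, 0, 0, 0]
    - [0, 0, 0, 0, 0, 0]
    - [0, 0, 0, 0, 0, 0]
  hand: 0.78

```text
clock: 38.25
position: [0.4836, 0.2749, -0.0041]
orientation: [0.997, -0.081, -0.0, 0.0]
wrist_force: [0.1, -0.5, 0.3]
opening: 0.777
```

Call:
step_arm:
  targets:
    - [0, 0, -0.01, 0, 0, 0]
    - [0, 0, -0.034, 0, 0, 0]
    - [0, 0, -0.061, 0, 0, 0]
    - [0, 0, -0.088, 0, 0, 0]
    - [0, 0, -0.115, 0, 0, 0]
    - [0, 0, -0.139, 0, 0, 0]
    - [0, 0, -0.158, 0, 0, 0]
    - [0, 0, -0.168, 0, 0, 0]

```text
clock: 39.25
position: [0.484, 0.2751, 0.1656]
orientation: [0.997, -0.081, 0.001, -0.0]
wrist_force: [0.8, -0.6, -0.3]
opening: 0.782
```

Run:
```python
from meas import *
p,pos,q=snap('w16')
for c,h in(('white',.091),('green',.079)): print(*lid(p,pos,q,c,h,100),sep='\n')
rect(p,pos,q,'orange',.059,500)
plan([(.53,.10,.16,-5),(.562,-.0685,.16,-1)])
```

```text
t 39.25 [0.484  0.2751 0.1656]
('white', 0.7847, 0.2204, 'r', 55.7, 'bbox', np.float64(0.7831), np.float64(0.2204))
('white', 0.6636, 0.326, 'r', 26.5, 'bbox', np.float64(0.6647), np.float64(0.3269))
('white', 0.4995, 0.3546, 'r', 14.1, 'bbox', np.float64(0.4995), np.float64(0.3546))
('green', 0.4839, 0.2749, 'r', 27.6, 'bbox', np.float64(0.4839), np.float64(0.2751))
orange rect [array([569.6, 298. ]), array([112.5,  36.5]), np.float64(80.9)] [[542.7000122070312, 245.39999389648438], [578.7000122070312, 239.60000610351562], [596.5, 350.70001220703125], [560.4000244140625, 356.5]]
orange rect [array([544.1, 302.3]), array([116.5,   9.7]), np.float64(81.0)] [[530.2999877929688, 245.5], [539.7999877929688, 244.0], [558.0, 359.0], [548.4000244140625, 360.6000061035156]]
orange rect [array([499.5, 354.9]), array([38.3, 37.6]), np.float64(80.7)] [[477.8999938964844, 339.1000061035156], [515.0, 333.0], [521.2000122070312, 370.79998779296875], [484.0, 376.79998779296875]]
t 39.3 pos [0.4844 0.2753 0.1663] phi -9.33 F [1.3 0.5 0.7] open 0.781 tilt [ 0.0029 -0.0016]
final [0.0735, 0.1656, 0.0063, 0.0, 0.0, -0.0756] len 0.181 
[[0.0044, 0.0099, 0.0004, 0, 0, -0.0045], [0.0147, 0.0331, 0.0013, 0, 0, -0.0151], [0.0265, 0.0596, 0.0023, 0, 0, -0.0272], [0.0382, 0.0861, 0.0033, 0, 0, -0.0393], [0.05, 0.1126, 0.0043, 0, 0, -0.0514], [0.0603, 0.1358, 0.0052, 0, 0, -0.062], [0.0691, 0.1557, 0.0059, 0, 0, -0.0711], [0.0735, 0.1656, 0.0063, 0, 0, -0.0756]]
final [0.0465, 0.165, -0.0, 0.0, 0.0, -0.0699] len 0.171 
[[0.0028, 0.0099, 0, 0, 0, -0.0042], [0.0093, 0.033, 0, 0, 0, -0.014], [0.0167, 0.0594, 0, 0, 0, -0.0252], [0.0242, 0.0858, 0, 0, 0, -0.0363], [0.0316, 0.1122, 0, 0, 0, -0.0475], [0.0381, 0.1353, 0, 0, 0, -0.0573], [0.0437, 0.1551, 0, 0, 0, -0.0657], [0.0465, 0.165, 0, 0, 0, -0.0699]]
```

View pics/w16.png

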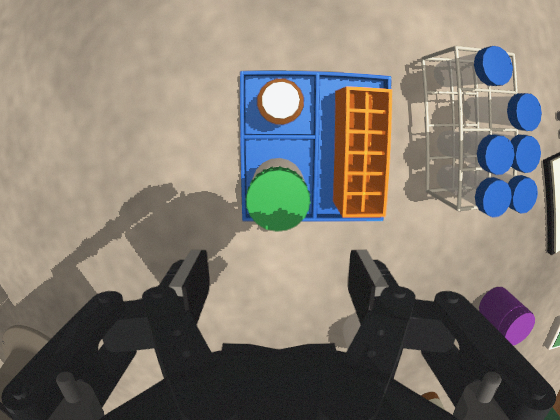

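The blue tray kit is complete: white bottle at (0.4995, 0.3546), green jar at (0.4839, 0.275), rack unmoved. Moving on to the red-capped bottle.

Call:
step_arm:
  targets:
    - [0.004, 0.01, 0, 0, 0, -0.005]
    - [0.015, 0.033, 0.001, 0, 0, -0.015]
    - [0.026, 0.06, 0.002, 0, 0, -0.027]
    - [0.038, 0.086, 0.003, 0, 0, -0.039]
    - [0.05, 0.113, 0.004, 0, 0, -0.051]
    - [0.06, 0.136, 0.005, 0, 0, -0.062]
    - [0.069, 0.156, 0.006, 0, 0, -0.071]
    - [0.0735, 0.1655, 0.006, 0, 0, -0.0755]
  hand: 1

```text
clock: 40.3
position: [0.5289, 0.0981, 0.1569]
orientation: [0.999, -0.044, -0.001, 0.0]
wrist_force: [0.5, 0.3, -0.4]
opening: 0.998
```

Call:
step_arm:
  targets:
    - [0.003, 0.01, 0, 0, 0, -0.005]
    - [0.01, 0.035, 0, 0, 0, -0.017]
    - [0.02, 0.068, 0, 0, 0, -0.03]
    - [0.029, 0.102, 0, 0, 0, -0.044]
    - [0.037, 0.132, 0, 0, 0, -0.056]
    - [0.043, 0.154, 0, 0, 0, -0.066]
    - [0.0465, 0.165, 0, 0, 0, -0.07]
    - [0.0465, 0.165, 0, 0, 0, -0.07]

```text
clock: 41.3
position: [0.5612, -0.0688, 0.1577]
orientation: [1.0, -0.009, -0.0, -0.0]
wrist_force: [0.1, 0.9, -0.2]
opening: 0.998
```

Run:
```python
from meas import *
p,pos,q=snap('w17')
for c,h in(('red',.088),('yellow',.076),('black',.088)): print(*lid(p,pos,q,c,h,100),sep='\n')
plan([])
```

```text
t 41.3 [ 0.5612 -0.0688  0.1577]
('red', 0.5608, -0.0683, 'r', 15.3, 'bbox', np.float64(0.5604), np.float64(-0.0684))
('yellow', 0.7406, -0.2911, 'r', 34.9, 'bbox', np.float64(0.7432), np.float64(-0.2911))
('yellow', 0.5622, 0.0661, 'r', 27.4, 'bbox', np.float64(0.5618), np.float64(0.0665))
('black', 0.5592, -0.5226, 'r', 568.0, 'bbox', np.float64(0.5592), np.float64(-0.3245))
('black', 0.6704, -0.1204, 'r', 10.5, 'bbox', np.float64(0.6704), np.float64(-0.1191))
('black', 0.8142, 0.1063, 'r', 33.9, 'bbox', np.float64(0.8142), np.float64(0.1027))
t 41.35 pos [ 0.5611 -0.0682  0.1578] phi -1.01 F [ 0.3 -0.2 -0.9] open 1.001 tilt [-0.0003 -0.0003]
```

View pics/w17.png

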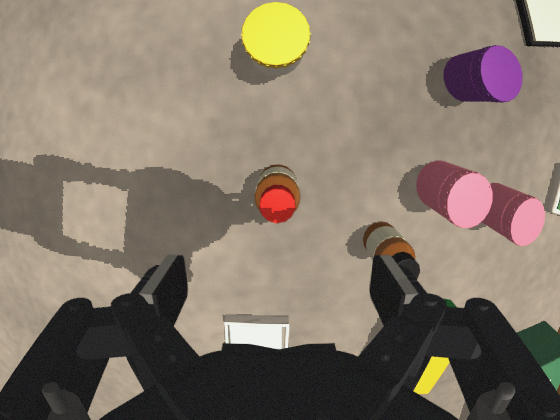

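Call:
step_arm:
  targets:
    - [0, 0, 0.012, 0, 0, 0]
    - [0, 0, 0.04, 0, 0, 0]
    - [0, 0, 0.07, 0, 0, 0]
    - [0, 0, 0.1, 0, 0, 0]
    - [0, 0, 0.128, 0, 0, 0]
    - [0, 0, 0.15, 0, 0, 0]
    - [0, 0, 0.162, 0, 0, 0]
    - [0, 0, 0.166, 0, 0, 0]

```text
clock: 42.35
position: [0.5608, -0.0682, -0.0088]
orientation: [1.0, -0.008, -0.001, -0.0]
wrist_force: [0.5, 0.1, 0.8]
opening: 1.0
```

Call:
step_arm:
  targets:
    - [0, 0, 0, 0, 0, 0]
    - [0, 0, 0, 0, 0, 0]
    - [0, 0, 0, 0, 0, 0]
    - [0, 0, 0, 0, 0, 0]
    - [0, 0, 0, 0, 0, 0]
    - [0, 0, 0, 0, 0, 0]
    - [0, 0, 0, 0, 0, 0]
    - [0, 0, 0, 0, 0, 0]
  hand: 0
  newtons: 40

```text
clock: 43.35
position: [0.5617, -0.0689, -0.0072]
orientation: [1.0, -0.009, 0.001, 0.0]
wrist_force: [-1.5, 0.3, 5.5]
opening: 0.458
```

Run:
```python
from snap import *
a=np.radians(-1.5);c,s=np.cos(a),np.sin(a)
C=np.array([.5318,-.3128])
loc=lambda x,y:C+np.array([[c,-s],[s,c]])@[x,y]
B=loc(0,.044);J=loc(0,-.035);print('bottle',B,'jar',J)
x,y,z=ctrl.get_state()['position']
plan([(x,y,.15,-1.5),(B[0],B[1]+.06,.15,-1.5)])
```

```text
bottle [ 0.53295179 -0.26881508] jar [ 0.53088381 -0.34778801]
t 43.35 pos [ 0.5617 -0.0689 -0.0072] phi -1.01 F [-1.5  0.3  5.5] open 0.458 tilt [0.0015 0.0005]
final [0.0, -0.0, -0.1572, 0.0, 0.0, 0.0086] len 0.157 
[[0, 0, -0.0094, 0, 0, 0.0005], [0, 0, -0.0314, 0, 0, 0.0017], [0, 0, -0.0566, 0, 0, 0.0031], [0, 0, -0.0817, 0, 0, 0.0045], [0, 0, -0.1069, 0, 0, 0.0058], [0, 0, -0.1289, 0, 0, 0.0071], [0, 0, -0.1478, 0, 0, 0.0081], [0, 0, -0.1572, 0, 0, 0.0086]]
final [-0.0251, 0.1406, 0.0, 0.0, 0.0, 0.0] len 0.143 
[[-0.0015, 0.0084, 0, 0, 0, 0], [-0.005, 0.0281, 0, 0, 0, 0], [-0.009, 0.0506, 0, 0, 0, 0], [-0.0131, 0.0731, 0, 0, 0, 0], [-0.0171, 0.0956, 0, 0, 0, 0], [-0.0206, 0.1153, 0, 0, 0, 0], [-0.0236, 0.1322, 0, 0, 0, 0], [-0.0251, 0.1406, 0, 0, 0, 0]]
```

Call:
step_arm:
  targets:
    - [0, 0, -0.009, 0, 0, 0]
    - [0, 0, -0.031, 0, 0, 0]
    - [0, 0, -0.057, 0, 0, 0]
    - [0, 0, -0.082, 0, 0, 0]
    - [0, 0, -0.107, 0, 0, 0]
    - [0, 0, -0.129, 0, 0, 0]
    - [0, 0, -0.148, 0, 0, 0]
    - [0, 0, -0.157, 0, 0, 0]

```text
clock: 44.35
position: [0.5615, -0.0688, 0.1502]
orientation: [1.0, -0.009, 0.001, 0.0]
wrist_force: [-0.1, -0.2, -1.1]
opening: 0.455
```

Call:
step_arm:
  targets:
    - [-0.001, 0.008, 0, 0, 0, 0]
    - [-0.005, 0.028, 0, 0, 0, 0]
    - [-0.009, 0.05, 0, 0, 0, 0]
    - [-0.013, 0.073, 0, 0, 0, 0]
    - [-0.017, 0.095, 0, 0, 0, 0]
    - [-0.021, 0.115, 0, 0, 0, 0]
    - [-0.024, 0.132, 0, 0, 0, 0]
    - [-0.025, 0.14, 0, 0, 0, 0]

```text
clock: 45.35
position: [0.5333, -0.2095, 0.1487]
orientation: [1.0, -0.009, -0.0, -0.0]
wrist_force: [-0.8, 0.1, -1.2]
opening: 0.458
```

Run:
```python
from snap import *
snap('w18');plan([])
im=cv2.imread('pics/w17.png');cv2.imwrite('pics/w17c.png',cv2.resize(im[300:360,200:310],(792,432),interpolation=cv2.INTER_CUBIC))
```

```text
t 45.35 [ 0.5333 -0.2095  0.1487]
t 45.4 pos [ 0.5334 -0.2099  0.1487] phi -1.07 F [ 0.4 -1.6 -1.5] open 0.456 tilt [-0.0002  0.0004]
```

View pics/w18.png

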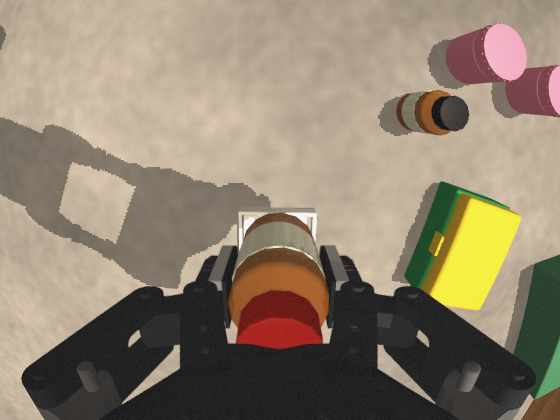

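View pics/w17c.png

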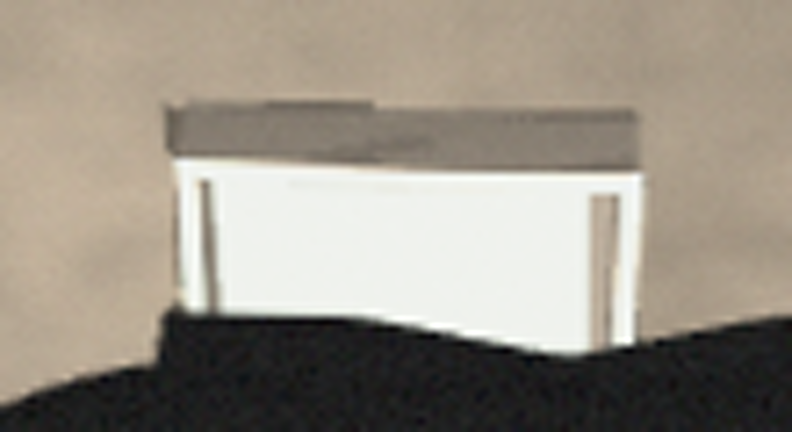

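Run:
```python
from snap import *
for n,uv in(('w17',[(223.9,321.9),(289.2,323.9)]),('w18',[(238.5,209.5),(316.5,209)])):
    z=np.load(f'pics/{n}.npz');W=wray(uv,.018,z['pos'],z['q'])[:,:2];e=W[1]-W[0];print(n,W.round(4),np.linalg.norm(e).round(4),np.degrees(np.arctan2(e[1],e[0])).round(2)); m=W.mean(0);e/=np.linalg.norm(e);print('centre',m-.077*np.array([-e[1],e[0]]))
im=cv2.imread('pics/w18.png');cv2.imwrite('pics/w18c.png',cv2.resize(im[195:265,220:335],(690,420),interpolation=cv2.INTER_CUBIC))
```

```text
w17 [[ 0.4938 -0.2337]
 [ 0.5716 -0.2366]] 0.0779 -2.13
centre [ 0.52984817 -0.31208224]
w18 [[ 0.4943 -0.2316]
 [ 0.5713 -0.2325]] 0.077 -0.7
centre [ 0.53182226 -0.30904263]
```

View pics/w18c.png

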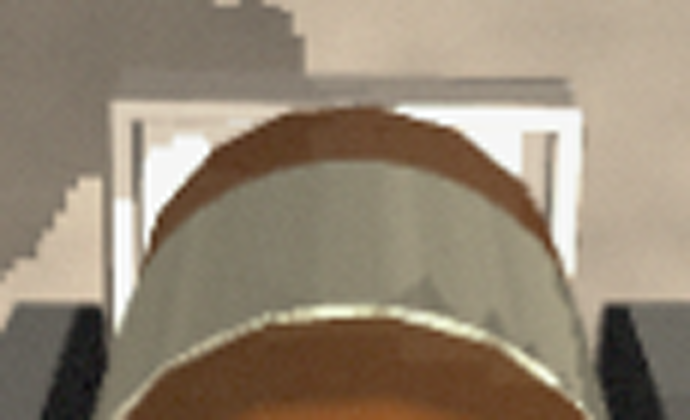

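Call:
step_arm:
  targets:
    - [0, 0.006, 0, 0, 0, 0]
    - [0, 0.02, 0.002, 0, 0, 0.003]
    - [0, 0.036, 0.008, 0, 0, 0.006]
    - [0, 0.05, 0.016, 0, 0, 0.01]
    - [0, 0.0565, 0.026, 0, 0, 0.01]
    - [0, 0.0585, 0.037, 0, 0, 0.01]
    - [0, 0.0585, 0.045, 0, 0, 0.01]
    - [0, 0.0585, 0.05, 0, 0, 0.01]

```text
clock: 46.4
position: [0.5326, -0.2662, 0.0982]
orientation: [1.0, -0.014, -0.0, -0.0]
wrist_force: [0.0, -0.5, -1.0]
opening: 0.463
```

Call:
step_arm:
  targets:
    - [0, 0, 0.005, 0, 0, 0]
    - [0, 0, 0.017, 0, 0, 0]
    - [0, 0, 0.031, 0, 0, 0]
    - [0, 0, 0.045, 0, 0, 0]
    - [0, 0, 0.059, 0, 0, 0]
    - [0, 0, 0.07, 0, 0, 0]
    - [0, 0, 0.076, 0, 0, 0]
    - [0, 0, 0.078, 0, 0, 0]

```text
clock: 47.4
position: [0.5327, -0.2668, 0.0206]
orientation: [1.0, -0.014, -0.0, -0.0]
wrist_force: [0.4, -1.2, -1.5]
opening: 0.456
```

Run:
```python
from snap import *
snap('w19');plan([(.5323,-.2683,-.0032,-1.7)])
```

```text
t 47.4 [ 0.5327 -0.2668  0.0206]
t 47.45 pos [ 0.5328 -0.2668  0.0207] phi -1.57 F [ 0.4  0.1 -1.8] open 0.455 tilt [-0.  0.]
final [-0.0004, 0.0015, 0.0239, 0.0, 0.0, 0.0022] len 0.024 
[[0, 0.0001, 0.0014, 0, 0, 0.0001], [-0.0001, 0.0003, 0.0048, 0, 0, 0.0004], [-0.0001, 0.0005, 0.0086, 0, 0, 0.0008], [-0.0002, 0.0008, 0.0124, 0, 0, 0.0011], [-0.0003, 0.001, 0.0163, 0, 0, 0.0015], [-0.0003, 0.0012, 0.0196, 0, 0, 0.0018], [-0.0004, 0.0014, 0.0225, 0, 0, 0.0021], [-0.0004, 0.0015, 0.0239, 0, 0, 0.0022]]
```

View pics/w19.png

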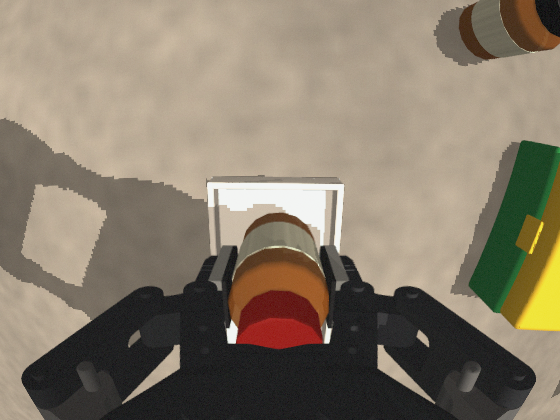

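Call:
step_arm:
  targets:
    - [0, 0, 0.003, 0, 0, 0]
    - [0, 0.001, 0.008, 0, 0, 0]
    - [0, 0.001, 0.014, 0, 0, 0]
    - [0, 0.001, 0.019, 0, 0, 0]
    - [0, 0.001, 0.022, 0, 0, 0]
    - [0, 0.001, 0.0235, 0, 0, 0]
    - [0, 0.001, 0.024, 0, 0, 0]
    - [0, 0.001, 0.024, 0, 0, 0]

```text
clock: 48.45
position: [0.5328, -0.2678, -0.003]
orientation: [1.0, -0.014, 0.0, 0.0]
wrist_force: [0.4, -0.6, -0.8]
opening: 0.456
```

Call:
step_arm:
  targets:
    - [0, 0, 0.0004, 0, 0, 0]
    - [0, 0, 0.0008, 0, 0, 0]
    - [0, 0, 0.0012, 0, 0, 0]
    - [0, 0, 0.0014, 0, 0, 0]
    - [0, 0, 0.0014, 0, 0, 0]
    - [0, 0, 0.0014, 0, 0, 0]
    - [0, 0, 0.0014, 0, 0, 0]
    - [0, 0, 0.0014, 0, 0, 0]

```text
clock: 49.45
position: [0.5327, -0.2678, -0.0042]
orientation: [1.0, -0.014, 0.0, 0.0]
wrist_force: [-1.9, 1.4, 5.6]
opening: 0.455
```

Contact reads 5.6 N. Releasing, rising and looking.

Call:
step_arm:
  targets:
    - [0, 0, 0, 0, 0, 0]
    - [0, 0, 0, 0, 0, 0]
    - [0, 0, 0, 0, 0, 0]
    - [0, 0, 0, 0, 0, 0]
    - [0, 0, 0, 0, 0, 0]
    - [0, 0, 0, 0, 0, 0]
    - [0, 0, 0, 0, 0, 0]
    - [0, 0, 0, 0, 0, 0]
  hand: 0.65

```text
clock: 50.45
position: [0.5327, -0.2678, -0.0045]
orientation: [1.0, -0.014, 0.0, 0.0]
wrist_force: [-0.6, 0.4, -0.9]
opening: 0.647
```

Call:
step_arm:
  targets:
    - [0, 0, -0.01, 0, 0, 0]
    - [0, 0, -0.033, 0, 0, 0]
    - [0, 0, -0.06, 0, 0, 0]
    - [0, 0, -0.086, 0, 0, 0]
    - [0, 0, -0.112, 0, 0, 0]
    - [0, 0, -0.135, 0, 0, 0]
    - [0, 0, -0.155, 0, 0, 0]
    - [0, 0, -0.165, 0, 0, 0]

```text
clock: 51.45
position: [0.5331, -0.268, 0.1624]
orientation: [1.0, -0.014, 0.001, 0.001]
wrist_force: [-0.3, -0.9, 0.2]
opening: 0.648
```

Run:
```python
from meas import *
p,pos,q=snap('w20')
for c,h in(('red',.091),('black',.088)): print(*lid(p,pos,q,c,h,100),sep='\n')
plan([(.562,.0667,.16,-1.7)])
```

```text
t 51.45 [ 0.5331 -0.268   0.1624]
('red', 0.5333, -0.2671, 'r', 15.1, 'bbox', np.float64(0.5333), np.float64(-0.267))
('black', 0.5256, -0.6309, 'r', 458.3, 'bbox', np.float64(0.5257), np.float64(-0.4828))
('black', 0.6671, -0.1368, 'r', 14.4, 'bbox', np.float64(0.6646), np.float64(-0.1366))
t 51.5 pos [ 0.5334 -0.2682  0.1631] phi -1.57 F [ 0.3 -0.3  1.2] open 0.651 tilt [0.003 0.002]
final [0.0194, -0.3356, 0.0031, 0.0, 0.0, 0.0022] len 0.336 
[[0.0012, -0.0201, 0.0002, 0, 0, 0.0001], [0.0039, -0.0671, 0.0006, 0, 0, 0.0004], [0.007, -0.1208, 0.0011, 0, 0, 0.0008], [0.0101, -0.1745, 0.0016, 0, 0, 0.0011], [0.0132, -0.2282, 0.0021, 0, 0, 0.0015], [0.0159, -0.2752, 0.0025, 0, 0, 0.0018], [0.0182, -0.3155, 0.0029, 0, 0, 0.0021], [0.0194, -0.3356, 0.0031, 0, 0, 0.0022]]
```

View pics/w20.png

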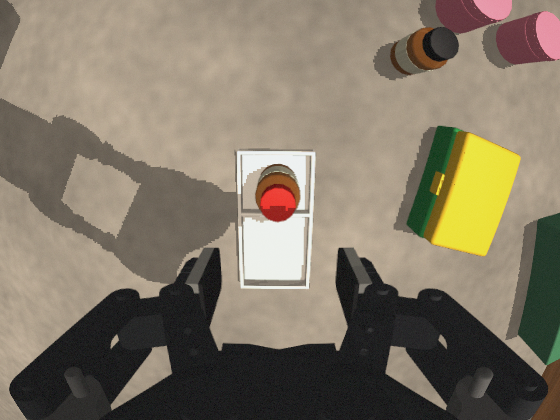

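The red bottle stands upright in the small pocket at pixel (278,200). The tray corners are at about (236,151), (315,152), (309,289) and (240,288). Moving over the yellow jar while I compute the tray centre.

Call:
step_arm:
  targets:
    - [0.001, -0.02, 0, 0, 0, 0]
    - [0.004, -0.067, 0.001, 0, 0, 0]
    - [0.007, -0.121, 0.001, 0, 0, 0]
    - [0.01, -0.175, 0.002, 0, 0, 0]
    - [0.013, -0.228, 0.002, 0, 0, 0]
    - [0.016, -0.275, 0.003, 0, 0, 0]
    - [0.018, -0.316, 0.003, 0, 0, 0]
    - [0.0195, -0.3355, 0.003, 0, 0, 0]
  hand: 1

```text
clock: 52.5
position: [0.5602, 0.0701, 0.1565]
orientation: [1.0, -0.012, -0.001, -0.0]
wrist_force: [-0.7, -0.6, -0.3]
opening: 1.001
```

Call:
step_arm:
  targets:
    - [0, 0, 0, 0, 0, 0]
    - [0, 0, 0, 0, 0, 0]
    - [0, 0, 0, 0, 0, 0]
    - [0, 0, 0, 0, 0, 0]
    - [0, 0, 0, 0, 0, 0]
    - [0, 0, 0, 0, 0, 0]
    - [0, 0, 0, 0, 0, 0]
    - [0, 0, 0, 0, 0, 0]

```text
clock: 53.5
position: [0.5614, 0.0671, 0.1575]
orientation: [1.0, -0.014, 0.0, 0.0]
wrist_force: [-1.0, -0.8, 0.5]
opening: 1.003
```

Run:
```python
from meas import *
z=np.load('pics/w20.npz');W=wray([(236,150.5),(315.5,151.5),(309.5,289),(240,288.5)],.018,z['pos'],z['q'])[:,:2];print(W.round(4),W.mean(0).round(4)); e=W[0]-W[3]+W[1]-W[2]; print('y-axis rot',np.degrees(np.arctan2(-e[0],e[1])), np.linalg.norm(W[0]-W[3]),np.linalg.norm(W[0]-W[1]))
p,pos,q=snap('w21')
for c,h in(('yellow',.076),): print(*lid(p,pos,q,c,h,100),sep='\n')
plan([])
```

```text
[[ 0.4932 -0.2331]
 [ 0.5718 -0.2364]
 [ 0.5662 -0.3908]
 [ 0.4872 -0.388 ]] [ 0.5296 -0.3121]
y-axis rot -2.1608601248374715 0.15503051808085141 0.07866620377179746
t 53.5 [0.5614 0.0671 0.1575]
('yellow', 0.5622, 0.0681, 'r', 26.9, 'bbox', np.float64(0.5619), np.float64(0.0768))
t 53.55 pos [0.5614 0.0671 0.1575] phi -1.57 F [-0.2 -0.5 -0.8] open 1.001 tilt [0.     0.0001]
```

View pics/w21.png

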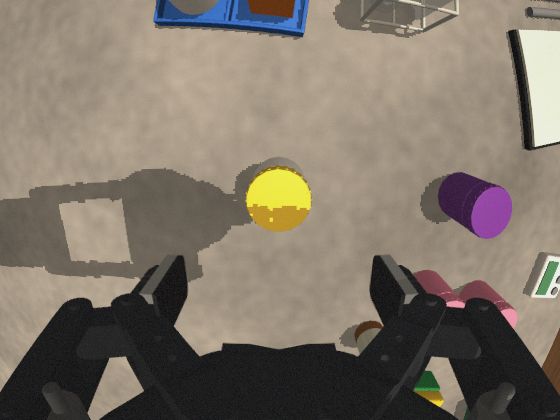

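Call:
step_arm:
  targets:
    - [0, 0, 0.012, 0, 0, 0]
    - [0, 0, 0.04, 0, 0, 0]
    - [0, 0, 0.07, 0, 0, 0]
    - [0, 0, 0.1, 0, 0, 0]
    - [0, 0, 0.128, 0, 0, 0]
    - [0, 0, 0.15, 0, 0, 0]
    - [0, 0, 0.162, 0, 0, 0]
    - [0, 0, 0.166, 0, 0, 0]

```text
clock: 54.55
position: [0.561, 0.0671, -0.0093]
orientation: [1.0, -0.014, -0.001, 0.0]
wrist_force: [0.5, 0.1, 0.1]
opening: 1.004
```

Call:
step_arm:
  targets:
    - [0, 0, 0, 0, 0, 0]
    - [0, 0, 0, 0, 0, 0]
    - [0, 0, 0, 0, 0, 0]
    - [0, 0, 0, 0, 0, 0]
    - [0, 0, 0, 0, 0, 0]
    - [0, 0, 0, 0, 0, 0]
    - [0, 0, 0, 0, 0, 0]
    - [0, 0, 0, 0, 0, 0]
  hand: 0
  newtons: 40

```text
clock: 55.55
position: [0.562, 0.0671, -0.0076]
orientation: [1.0, -0.014, 0.001, 0.0]
wrist_force: [-1.3, 0.4, 5.9]
opening: 0.62
```

Run:
```python
from snap import *
x,y,z=ctrl.get_state()['position']
plan([(x,y,.16,-2),(.5288,-.14,.16,-2),(.5288,-.3472,.16,-2)])
```

```text
t 55.55 pos [ 0.562   0.0671 -0.0076] phi -1.57 F [-1.3  0.4  5.9] open 0.62 tilt [0.0016 0.0001]
final [0.0, -0.0, -0.1676, 0.0, 0.0, 0.0074] len 0.168 
[[0, 0, -0.0101, 0, 0, 0.0004], [0, 0, -0.0335, 0, 0, 0.0015], [0, 0, -0.0603, 0, 0, 0.0027], [0, 0, -0.0872, 0, 0, 0.0038], [0, 0, -0.114, 0, 0, 0.005], [0, 0, -0.1374, 0, 0, 0.0061], [0, 0, -0.1575, 0, 0, 0.007], [0, 0, -0.1676, 0, 0, 0.0074]]
final [-0.0259, 0.2081, 0.0, 0.0, 0.0, 0.0] len 0.21 
[[-0.0016, 0.0125, 0, 0, 0, 0], [-0.0052, 0.0416, 0, 0, 0, 0], [-0.0093, 0.0749, 0, 0, 0, 0], [-0.0135, 0.1082, 0, 0, 0, 0], [-0.0176, 0.1415, 0, 0, 0, 0], [-0.0212, 0.1706, 0, 0, 0, 0], [-0.0243, 0.1956, 0, 0, 0, 0], [-0.0259, 0.2081, 0, 0, 0, 0]]
final [0.0072, 0.2071, 0.0, 0.0, 0.0, 0.0] len 0.207 
[[0.0004, 0.0124, 0, 0, 0, 0], [0.0014, 0.0414, 0, 0, 0, 0], [0.0026, 0.0746, 0, 0, 0, 0], [0.0037, 0.1077, 0, 0, 0, 0], [0.0049, 0.1408, 0, 0, 0, 0], [0.0059, 0.1698, 0, 0, 0, 0], [0.0068, 0.1947, 0, 0, 0, 0], [0.0072, 0.2071, 0, 0, 0, 0]]
```

Call:
step_arm:
  targets:
    - [0, 0, -0.01, 0, 0, 0]
    - [0, 0, -0.033, 0, 0, 0.001]
    - [0, 0, -0.06, 0, 0, 0.003]
    - [0, 0, -0.087, 0, 0, 0.004]
    - [0, 0, -0.114, 0, 0, 0.005]
    - [0, 0, -0.137, 0, 0, 0.006]
    - [0, 0, -0.157, 0, 0, 0.007]
    - [0, 0, -0.168, 0, 0, 0.007]

```text
clock: 56.55
position: [0.5617, 0.0671, 0.1608]
orientation: [1.0, -0.017, 0.001, 0.0]
wrist_force: [-0.2, 0.1, -1.4]
opening: 0.622
```

Call:
step_arm:
  targets:
    - [-0.002, 0.012, 0, 0, 0, 0]
    - [-0.005, 0.042, 0, 0, 0, 0]
    - [-0.009, 0.075, 0, 0, 0, 0]
    - [-0.013, 0.108, 0, 0, 0, 0]
    - [-0.018, 0.141, 0, 0, 0, 0]
    - [-0.021, 0.171, 0, 0, 0, 0]
    - [-0.024, 0.196, 0, 0, 0, 0]
    - [-0.026, 0.208, 0, 0, 0, 0]

```text
clock: 57.55
position: [0.5272, -0.1414, 0.1585]
orientation: [1.0, -0.018, -0.001, -0.0]
wrist_force: [-0.0, 0.5, -1.9]
opening: 0.62
```

Call:
step_arm:
  targets:
    - [0, 0.012, 0, 0, 0, 0]
    - [0.001, 0.041, 0, 0, 0, 0]
    - [0.003, 0.075, 0, 0, 0, 0]
    - [0.004, 0.108, 0, 0, 0, 0]
    - [0.005, 0.141, 0, 0, 0, 0]
    - [0.006, 0.17, 0, 0, 0, 0]
    - [0.007, 0.195, 0, 0, 0, 0]
    - [0.007, 0.207, 0, 0, 0, 0]

```text
clock: 58.55
position: [0.528, -0.3479, 0.159]
orientation: [1.0, -0.017, -0.0, -0.0]
wrist_force: [-0.4, 0.6, -1.7]
opening: 0.62
```

Call:
step_arm:
  targets:
    - [0, 0, 0.003, 0, 0, 0]
    - [0, 0, 0.012, 0, 0, 0]
    - [0, 0, 0.03, 0, 0, 0]
    - [0, 0, 0.052, 0, 0, 0]
    - [0, 0, 0.074, 0, 0, 0]
    - [0, 0, 0.092, 0, 0, 0]
    - [0, 0, 0.106, 0, 0, 0]
    - [0, 0, 0.111, 0, 0, 0]

```text
clock: 59.55
position: [0.5278, -0.3461, 0.0475]
orientation: [1.0, -0.017, -0.001, -0.001]
wrist_force: [0.5, -0.8, -0.8]
opening: 0.62
```

Run:
```python
from snap import *
snap('w22');plan([(.5288,-.3472,-.0035,-2)])
```

```text
t 59.55 [ 0.5278 -0.3461  0.0475]
t 59.6 pos [ 0.5279 -0.3463  0.0474] phi -1.95 F [ 0.2 -0.2 -2.1] open 0.62 tilt [-0.0011 -0.0009]
final [0.001, 0.0009, 0.0509, 0.0, 0.0, 0.0009] len 0.051 
[[0.0001, 0.0001, 0.0031, 0, 0, 0.0001], [0.0002, 0.0002, 0.0102, 0, 0, 0.0002], [0.0004, 0.0003, 0.0183, 0, 0, 0.0003], [0.0005, 0.0005, 0.0265, 0, 0, 0.0005], [0.0007, 0.0006, 0.0346, 0, 0, 0.0006], [0.0008, 0.0007, 0.0417, 0, 0, 0.0007], [0.0009, 0.0008, 0.0478, 0, 0, 0.0008], [0.001, 0.0009, 0.0509, 0, 0, 0.0009]]
```

View pics/w22.png

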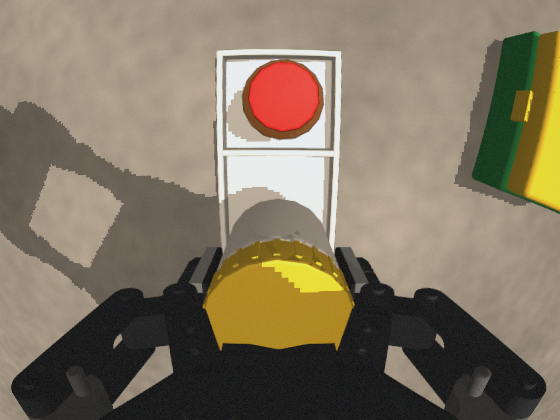

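The jar is centred over the large pocket, with the partition at v≈152 and the red bottle clear at (283,97). Lowering.

Call:
step_arm:
  targets:
    - [0, 0, 0.003, 0, 0, 0]
    - [0, 0, 0.011, 0, 0, 0]
    - [0.001, 0.001, 0.021, 0, 0, 0]
    - [0.001, 0.001, 0.031, 0, 0, 0]
    - [0.001, 0.001, 0.04, 0, 0, 0]
    - [0.001, 0.001, 0.046, 0, 0, 0]
    - [0.001, 0.001, 0.0495, 0, 0, 0]
    - [0.001, 0.001, 0.0505, 0, 0, 0]

```text
clock: 60.6
position: [0.5291, -0.3481, -0.0021]
orientation: [1.0, -0.017, 0.0, 0.0]
wrist_force: [0.4, -0.6, -0.7]
opening: 0.621
```

Call:
step_arm:
  targets:
    - [0, 0, 0.0004, 0, 0, 0]
    - [0, 0, 0.0008, 0, 0, 0]
    - [0, 0, 0.0012, 0, 0, 0]
    - [0, 0, 0.0014, 0, 0, 0]
    - [0, 0, 0.0014, 0, 0, 0]
    - [0, 0, 0.0014, 0, 0, 0]
    - [0, 0, 0.0014, 0, 0, 0]
    - [0, 0, 0.0014, 0, 0, 0]

```text
clock: 61.6
position: [0.5291, -0.3481, -0.0034]
orientation: [1.0, -0.017, 0.0, 0.0]
wrist_force: [0.5, 0.3, -2.3]
opening: 0.615
```

Call:
step_arm:
  targets:
    - [0, 0, 0.0004, 0, 0, 0]
    - [0, 0, 0.0008, 0, 0, 0]
    - [0, 0, 0.0012, 0, 0, 0]
    - [0, 0, 0.0014, 0, 0, 0]
    - [0, 0, 0.0014, 0, 0, 0]
    - [0, 0, 0.0014, 0, 0, 0]
    - [0, 0, 0.0014, 0, 0, 0]
    - [0, 0, 0.0014, 0, 0, 0]

```text
clock: 62.6
position: [0.5291, -0.3481, -0.0045]
orientation: [1.0, -0.017, 0.0, 0.0]
wrist_force: [-2.3, 1.6, 5.1]
opening: 0.619
```

Call:
step_arm:
  targets:
    - [0, 0, 0, 0, 0, 0]
    - [0, 0, 0, 0, 0, 0]
    - [0, 0, 0, 0, 0, 0]
    - [0, 0, 0, 0, 0, 0]
    - [0, 0, 0, 0, 0, 0]
    - [0, 0, 0, 0, 0, 0]
    - [0, 0, 0, 0, 0, 0]
    - [0, 0, 0, 0, 0, 0]
  hand: 0.85

```text
clock: 63.6
position: [0.5291, -0.3481, -0.0048]
orientation: [1.0, -0.017, 0.0, 0.0]
wrist_force: [0.4, -0.5, -0.3]
opening: 0.851
```

Call:
step_arm:
  targets:
    - [0, 0, -0.01, 0, 0, 0]
    - [0, 0, -0.036, 0, 0, 0]
    - [0, 0, -0.065, 0, 0, 0]
    - [0, 0, -0.094, 0, 0, 0]
    - [0, 0, -0.122, 0, 0, 0]
    - [0, 0, -0.148, 0, 0, 0]
    - [0, 0, -0.169, 0, 0, 0]
    - [0, 0, -0.18, 0, 0, 0]

```text
clock: 64.6
position: [0.5295, -0.3484, 0.1772]
orientation: [1.0, -0.017, 0.001, 0.001]
wrist_force: [-0.6, -0.1, -0.1]
opening: 0.855
```

Call:
step_arm:
  targets:
    - [-0.02, 0, 0, 0, 0, 0]
    - [-0.05, 0, 0, 0, 0, 0]
    - [-0.08, 0, 0, 0, 0, 0]
    - [-0.11, 0, 0, 0, 0, 0]
    - [-0.13, 0, 0, 0, 0, 0]
    - [-0.14, 0, 0, 0, 0, 0]
    - [-0.14, 0, 0, 0, 0, 0]
    - [-0.14, 0, 0, 0, 0, 0]

```text
clock: 65.6
position: [0.3898, -0.3433, 0.1752]
orientation: [1.0, -0.017, 0.0, 0.0]
wrist_force: [-0.1, 0.7, -0.9]
opening: 0.85
```

Run:
```python
from meas import *
a=cv2.imread('pics/top0.png')[:,:,::-1].copy()
p,_=ctrl.read_camera('top'); cv2.imwrite('pics/topF.png',p[:,:,::-1])
s,_=ctrl.read_camera('scene'); cv2.imwrite('pics/sceneF.png',s[:,:,::-1])
for c,h in(('red',.091),('yellow',.079),('green',.079),('white',.091)):
    for k in blobs(p,c,40):
        if cv2.contourArea(k)<400: e=cv2.minEnclosingCircle(k); print(c,np.round(e[0],1),round(e[1],1),ray('top',e[0],h)[0].round(4))
for nm,im in(('before',a),('after',p)):
    print(nm,'blue',[tuple(np.round(cv2.minEnclosingCircle(k)[0],1).tolist()) for k in blobs(im,'blue',60) if cv2.contourArea(k)<200],'box',[np.round(cv2.minAreaRect(k)[0],1).tolist() for k in blobs(im,'yellow',900)],'blk',[np.round(cv2.minEnclosingCircle(k)[0],1).tolist() for k in blobs(im,'black',30) if 300<k[0,0,0]<370 and k[0,0,1]<300], 'purple',[np.round(cv2.minEnclosingCircle(k)[0],1).tolist() for k in blobs(im,'purple',100)])
plan([])
```

```text
red [389.7 244.7] 5.4 [ 0.5346 -0.2672  0.091 ]
yellow [419.8 245. ] 10.5 [ 0.532  -0.3472  0.079 ]
green [179.5 270. ] 10.4 [0.4849 0.271  0.079 ]
white [145.7 264.8] 5.3 [0.5005 0.3543 0.091 ]
white [440.   76.3] 23.1 [ 0.9735 -0.4205  0.091 ]
before blue [(183.2, 196.0), (168.6, 195.1), (139.5, 193.5), (184.0, 182.7), (169.5, 181.8), (155.1, 181.0)] box [[387.0, 168.1]] blk [] purple [[264.0, 160.0]]
after blue [(183.1, 196.1), (168.6, 195.1), (139.5, 193.5), (184.0, 182.7), (169.5, 181.8), (155.1, 181.0)] box [[387.0, 168.1]] blk [] purple [[264.0, 160.0]]
t 65.7 pos [ 0.3898 -0.3432  0.1751] phi -1.94 F [ 0.1 -0.4  0.5] open 0.852 tilt [ 0.0001 -0.    ]
```

View pics/topF.png

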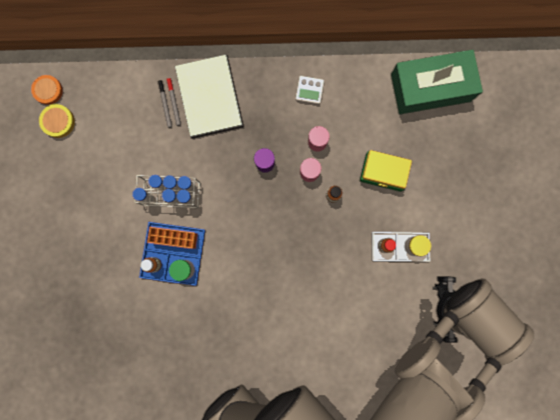

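View pics/sceneF.png

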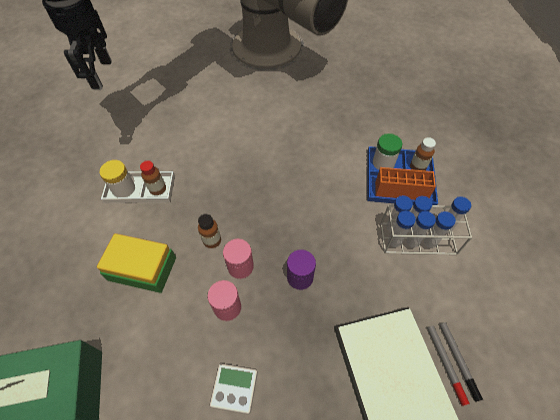

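All five items stand upright in their pockets: rack at (172,238), bottles at (148,266) and (389,245), jars at (180,271) and (420,245). The black-capped bottle, tip box, stand and look-alikes are where they began. Handing in.

Run:
```python
from cell import ctrl
print(ctrl.hand_in(), ctrl.get_state()['clock'])
```

```text
the job is handed in; nothing more can be done
the job is handed in; nothing more can be done
```

Both kits are made up and handed in at about 66 s. However, one grasp hit a wrist force of 99.5 N, which may have broken the 40 N limit on the gripper body.

**Final state:** All five items stand upright in the pockets you named, placed in the order listed. Before each release I lowered until the wrist force showed contact with the pocket floor.

**Last checks:** The final top and scene pictures show nothing tipped. The tip box, tube stand caps and purple jar match the first picture to 0.1 pixel. The black-capped bottle and pink jars I checked only by eye, because the colour mask missed the black cap in the top view; they look unmoved. The top and wrist cameras put the placed bottles and jars within about 4 mm of each other.

**What failed or disagreed:**
- **Fingertip position:** The real fingertips sit about 40 mm (shut) to 50 mm (open) behind the stated TCP. My first try at the rack therefore closed above it without touching. I measured the offset from wrist depth and used it from then on.
- **White-capped bottle:** Going down to grasp it, the wrist force read 99.5 N for a moment, under the 120 N wrist limit. The likely cause is the gripper's palm touching the cap. The bottle stayed upright and was placed normally, and I gripped higher on the later items.
- **Rack release:** A brief sideways force of 7.7 N appeared, cause unknown. Neither the rack nor the stand moved.

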